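# Load the closed jars into the carrying tray

### The arm

A 6-joint arm with a two-finger parallel gripper is mounted at the origin on the work surface. World frame = base frame: x ahead of the robot, y to its left, z up, the work surface at z = 0. Lengths are in m, angles in rad, forces in N, time in s.
With the tool pointing down it reaches from about 0.25 to 0.775 m from the base axis. Payload 4 kg.
Tool frame: the origin (TCP) lies at the very end of the fingers, on their centre line; the grasp point (between the pads) lies 19 mm behind it (ctrl.grip_point_offset is the distance from the TCP to the grasp point, in m); y points along the fingers, x is the direction in which the jaws open and shut, and the axes are right-handed (so a half turn about y gives the same grasp; the last joint's range is limited). The gripper opens to 94 mm and grips with 3 to 60 N. Pads are 16 mm wide; open, the fingers measure 119 mm over their backs; the gripper's body (75 mm by 177 mm) begins 78 mm behind the grasp point.
Start: joints at [-1.221, 0.087, 1.371, -0, 1.684, -0.103], TCP at [0.241, -0.495, 0.206] pointing down, gripper open.
Joint ranges: [-3.1, 3.1], [-0.76, 2.03], [0.27, 2.55], [-1.08, 4.22], [0.17, 2.65], [-2.57, 2.57]. Speed limits (rad/s): [2.79, 2.79, 3.14, 3.14, 3.14, 3.14].

### API

Orientations are given as a rotation vector (axis times angle).
In Python, from station import ctrl gives the robot as it stands.
- The arm moves only by the tool apply_moves, never from a script. Its argument "targets" is a list of rows, each an object of numbers: "x", "y", "z": the shift along the tool's x, y, z in m; "wx", "wy", "wz": the turn, a rotation vector about the tool's x, y, z in degrees; "fingers": the opening, from -1 (shut) to 1 (fully open). A call has 1 to 10 rows; each row is the pose to reach, as a shift and turn from the pose commanded when the call began, along the tool's axes at that moment; what a row does not reach only later rows make up. A row lasts 1/12 s, in which the tool goes at most 41.7 mm and 7.16 degrees, less where a joint would pass 70% of its speed; a pose out of reach is approached as far as the arm can. A call with a gripper value outside its range is refused whole. The fingers move at their own pace and stop on an object; the grip force is fixed at half the most. Time passes only in rows, so rows that repeat a pose let the fingers close. It gives the time, the measured TCP pose, the force and the opening at its end, in the units of the state.
- ctrl.state(): the state, without advancing time (a new reading comes with each control period).
- ctrl.camera(name): name is "scene" or "top"; returns a dict with "frame" (420x560x3 uint8, blue, green, red), "fx", "fy", "cx", "cy" (pixels), "dist" ([k1, k2, p1, p2, k3] as OpenCV has them; the pictures are not rectified), "R" (3x3) and "t" (3): a world point X has camera coordinates R X + t. Camera axes: x right, y down, z forward; pixel columns grow to the right and rows downward; lengths in m; the calibration is good to about 2 mm. A picture is of the moment at which its call begins. There is no depth.
- ctrl.hand_in(): hands the job in, once; it reports no verdict.
The state is a dict: "time_s": time; "joint_positions": joint angles; "joint_velocities": joint speeds; "effort": joint torques, N m; "position": TCP position; "tcp_rot": TCP orientation; "contact_force": force on the tool from outside, world axes, zero at the start; "ft_torque": the same for the moment, N m; "opening": finger opening in m.
Only numpy, scipy, OpenCV 4.12 (cv2) and the standard library are available. Lean on these libraries where they do the work, as an engineer would, in place of code of your own. Each camera call takes 0.05 s, during which the arm holds its last target.

### The job

Put the four closed jars into the carrying tray, the two wide jars in the wide rings and the two slim jars in the slim rings, each standing upright on the tray floor inside its ring. It is glass: set each jar down, do not drop it or tip it over. Leave the two open jars, which have no caps yet, standing where they are.

Things in the scene. Friction and masses are not known exactly. Their poses are not given: they have to be found in the camera images.
- wide_a_center (a point): closed glass jar with a black screw cap, pale contents, wide kind: body 54 mm diameter, 72 mm tall in all (the top 13 mm is the cap, 51 mm diameter), about 260 g, standing upright on the bench at the start, at any place on the left or right of the tray. The point is its centre, half-way up (36 mm above its underside); z up along the jar. Goes in either of the wide rings.
- wide_b_center (a point): closed glass jar with a black screw cap, pale contents, wide kind: body 54 mm diameter, 72 mm tall in all (the top 13 mm is the cap, 51 mm diameter), about 260 g, standing upright on the bench at the start, at any place on the left or right of the tray. The point is its centre, half-way up (36 mm above its underside); z up along the jar. Goes in either of the wide rings.
- slim_a_center (a point): closed glass jar with a black screw cap, pale contents, slim kind: body 36 mm diameter, 80 mm tall in all (the top 13 mm is the cap, 33 mm diameter), about 140 g, standing upright on the bench at the start, at any place on the left or right of the tray. The point is its centre, half-way up (40 mm above its underside); z up along the jar. Goes in either of the slim rings.
- slim_b_center (a point): closed glass jar with a black screw cap, pale contents, slim kind: body 36 mm diameter, 80 mm tall in all (the top 13 mm is the cap, 33 mm diameter), about 140 g, standing upright on the bench at the start, at any place on the left or right of the tray. The point is its centre, half-way up (40 mm above its underside); z up along the jar. Goes in either of the slim rings.
- open_wide_center (a point): open empty glass jar, no cap, wide kind: 54 mm diameter, 68 mm tall, clear glass. Stays where it stands on the bench. The point is its centre, 34 mm above its underside; z up.
- open_slim_center (a point): open empty glass jar, no cap, slim kind: 36 mm diameter, 76 mm tall, clear glass. Stays where it stands on the bench. The point is its centre, 38 mm above its underside; z up.
- ring_wide_a: white plastic ring, wide kind: outside 80 mm, inside 72 mm diameter, 12 mm tall, fixed on the floor of the grey carrying tray. One wide jar stands inside it. Origin: centre of its underside, on the tray floor, 5 mm above the bench; z up. The tray is fixed: 220 mm square, 5 mm floor and wall, rim 20 mm above the bench.
- ring_slim_a: white plastic ring, slim kind: outside 60 mm, inside 52 mm diameter, 12 mm tall, fixed on the floor of the grey carrying tray. One slim jar stands inside it. Origin: centre of its underside, on the tray floor, 5 mm above the bench; z up. Loose caps lying on the bench near the tray are only 13 mm high.
- ring_wide_b: white plastic ring, wide kind: outside 80 mm, inside 72 mm diameter, 12 mm tall, fixed on the floor of the grey carrying tray. One wide jar stands inside it. Origin: centre of its underside, on the tray floor, 5 mm above the bench; z up. The four rings stand 104 mm apart, 2 by 2, centred in the tray and parallel to its sides, in any arrangement.
- ring_slim_b: white plastic ring, slim kind: outside 60 mm, inside 52 mm diameter, 12 mm tall, fixed on the floor of the grey carrying tray. One slim jar stands inside it. Origin: centre of its underside, on the tray floor, 5 mm above the bench; z up.

How it is judged:
By the outcome, as a careful person would: the job done as asked, in the order asked, and still so for the second after the job is handed in, with the robot touching nothing.
It also fails if it takes over 99 s, if anything falls off the work surface, if the arm or the gripper's body presses on something with over 40 N, if the wrist force passes 120 N, or if a joint passes its speed limit or range.

## Working session

There is one attempt and no reset: what is moved stays moved. The work goes in short steps, Python scripts to look and compute and a tool call to move; the robot and the scene stay as the last step left them, time stands still between calls to the robot, and variables do not carry over. Pictures are saved under pics/ and viewed, and the job is handed in when it is done.

Besides the shell and the picture viewer there is one more tool, called after ">>>" as name(argument=value, ...) on one line, values as JSON. apply_moves: Moves the arm, as the interface text tells. Its arguments: {"type":"object","properties":{"targets":{"type":"array"}},"required":["targets"]}

```bash
mkdir -p pics; ls; python3 - <<'E'
from station import ctrl
import cv2
s=ctrl.state();print(s)
for n in("scene","top"):
    c=ctrl.camera(n);cv2.imwrite(f"pics/{n}0.png",c["frame"]);print({k:v for k,v in c.items() if k!="frame"})
E
```

```text
pics
{'time_s': 0.0, 'joint_positions': array([-1.22112180e+00,  8.79470916e-02,  1.37221895e+00, -3.06535318e-05,
        1.68357313e+00, -1.03123430e-01]), 'joint_velocities': array([ 0.00057128,  0.00110758, -0.00029128, -0.00141428,  0.00016362,
        0.0006594 ]), 'effort': array([ 1.27444096e-04, -3.40176380e+01, -3.02430546e+01,  7.18292291e-02,
        3.29384557e-02, -1.69722080e-04]), 'position': array([ 0.24040745, -0.49408531,  0.20432639]), 'tcp_rot': array([-1.38870103,  0.87078112, -0.86797522]), 'contact_force': array([ 0.1416303 ,  0.29641355, -0.52224504]), 'ft_torque': array([-0.02161837, -0.07438411,  0.04921299]), 'opening': 0.0938165501931669}
{'fx': 439.30604883736186, 'fy': 439.30604883736186, 'cx': 281.9394329085679, 'cy': 206.0661327154259, 'dist': array([-0.09352745,  0.        ,  0.        ,  0.        ,  0.        ]), 'R': array([[ 0.2697159 ,  0.96282422, -0.01492826],
       [ 0.69382774, -0.20506521, -0.69032697],
       [-0.66772479,  0.17583452, -0.7233435 ]]), 't': array([-0.14274258, -0.30004854,  1.39254907])}
{'fx': 403.7600621938219, 'fy': 403.7600621938219, 'cx': 279.9798787962784, 'cy': 206.81119104157406, 'dist': array([-0.11510955,  0.        ,  0.        ,  0.        ,  0.        ]), 'R': array([[-0.00975123, -0.99972462, -0.02134479],
       [-0.98808038,  0.01291276, -0.15339627],
       [ 0.15362965,  0.01959457, -0.9879342 ]]), 't': array([0.01301014, 0.51148142, 0.97939349])}
```

View pics/scene0.png

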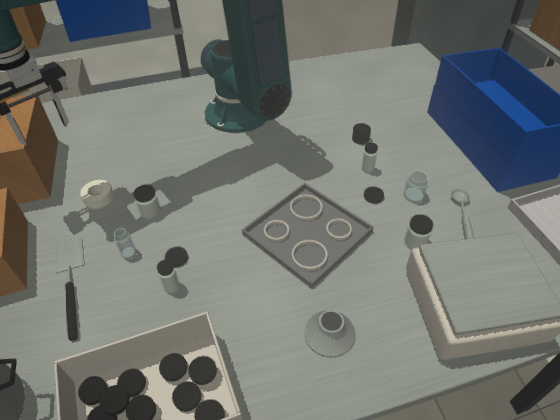

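View pics/top0.png

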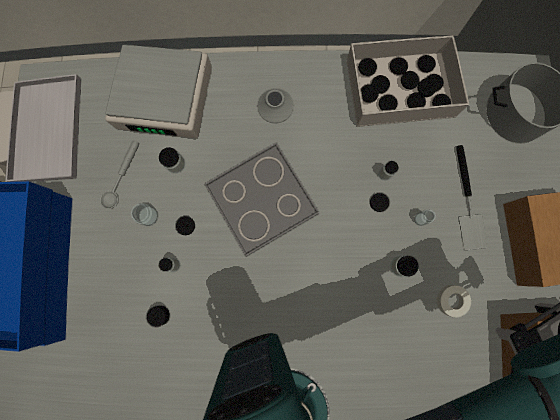

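The top view shows wide closed jars at about (170,158) and (406,266), and slim ones at (166,264) and (391,168). The open jars are at (145,214) and (423,216). Wide rings are at (268,171) and (254,226), slim rings at (234,191) and (289,205). The items at (185,225), (379,202) and (158,316) look like loose caps. The scene view agrees. Next I'll measure all of these.

```bash
cat > h.py <<'E'
import numpy as np, cv2
from station import ctrl
def K(c): return np.array([[c["fx"],0,c["cx"]],[0,c["fy"],c["cy"]],[0,0,1.]])
def ray(c,p):
    u=cv2.undistortPoints(np.array([[p]],float),K(c),np.array(c["dist"]))[0,0]
    d=c["R"].T@np.array([u[0],u[1],1.]); o=-c["R"].T@c["t"]; return o,d
def onz(c,p,z):
    o,d=ray(c,p); return o+d*(z-o[2])/d[2]
def proj(c,X):
    r,_=cv2.Rodrigues(c["R"]); return cv2.projectPoints(np.array([X],float),r,c["t"],K(c),np.array(c["dist"]))[0][0,0]
def dark(c,p,r=16,th=50):
    g=c["frame"].max(2); m=(g<th).astype(np.uint8)
    n,l,s,ce=cv2.connectedComponentsWithStats(m)
    b=None
    for i in range(1,n):
        if s[i,4]>40 and (np.hypot(*(ce[i]-p))<r) and (b is None or s[i,4]>s[b,4]): b=i
    return (ce[b],s[b]) if b is not None else (None,None)
def tri(c1,p1,c2,p2):
    o1,d1=ray(c1,p1);o2,d2=ray(c2,p2)
    a=np.linalg.lstsq(np.c_[d1,-d2],o2-o1,rcond=None)[0]
    A=o1+d1*a[0];B=o2+d2*a[1];return (A+B)/2,np.linalg.norm(A-B)
E
python3 - <<'E'
from h import *
np.set_printoptions(precision=4,suppress=True)
t=ctrl.camera("top");s=ctrl.camera("scene")
for n,p,q,H in [("wL",(170,158),(421,224),.0655),("wR",(406,266),(145,193),.0655),("sL",(166,264),(371,148),.0735),("sR",(391,168),(165,268),.0735),("cap?",(158,316),(362,132),.02),("cap1",(185,225),(374,194),.0065),("cap2",(379,202),(176,256),.0065)]:
    a,sa=dark(t,p);b,sb=dark(s,q)
    print(n,a,sa,b,sb)
    if a is not None and b is not None: print("   ",onz(t,a,H),onz(s,b,H),tri(t,a,s,b))
im=cv2.resize(t["frame"][130:270,190:340],None,fx=5,fy=4.0*1.05); cv2.imwrite("pics/tray.png",im)
im=s["frame"]; L=cv2.resize(im[100:280,330:470],None,fx=3.2,fy=3.2);R=cv2.resize(im[170:310,50:210],None,fx=4,fy=4)
cv2.imwrite("pics/L.png",L);cv2.imwrite("pics/R.png",R)
# rings
g=t["frame"].min(2); print(g[150:250:10,200:320:10])
E
```

```text
wL [168.3867 156.76  ] [159 147  20  20 300] None None
wR [407.4176 265.5206] [397 256  22  20 340] None None
sL [165.1533 264.0657] [159 258  13  13 137] None None
sR [391.1527 166.9771] [385 161  13  13 131] None None
cap? [157.6728 315.5681] [147 306  23  21 382] None None
cap1 [184.9167 225.1771] [176 216  19  19 288] None None
cap2 [379.0486 201.9722] [370 193  19  19 288] None None
[[118 119 111 114 111 117 113  88  94 116 115 119]
 [118 125 114 115 115  67 134  87  86 115 120 120]
 [116 114 117  70  93  92  86  90  88  59 117 119]
 [112  95  87  94  90  92  95  89 114  90 117 116]
 [119  56  91  89  89  91  92  88  86  91  92 113]
 [117 123  94  98 125  92  94  93  97  96  89  79]
 [117 119  87  94  89  91  91  92 123  92  88  92]
 [119 117 119  90 134  97  94  94  96  91  99 121]
 [115 117 118 110 140  93  92  92  93  55 119 117]
 [111 113 116 111  97 122  88  90 115 110 113 118]]
```

View pics/L.png

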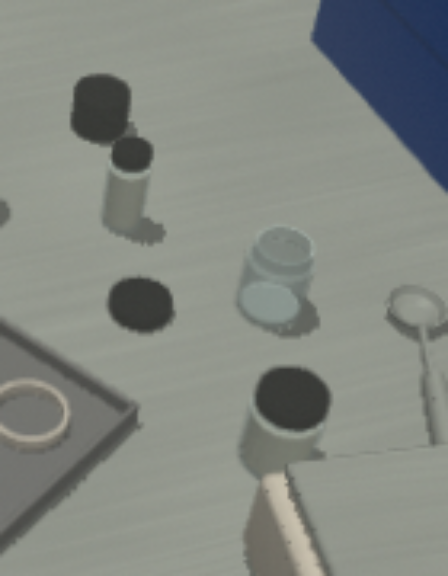

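View pics/R.png

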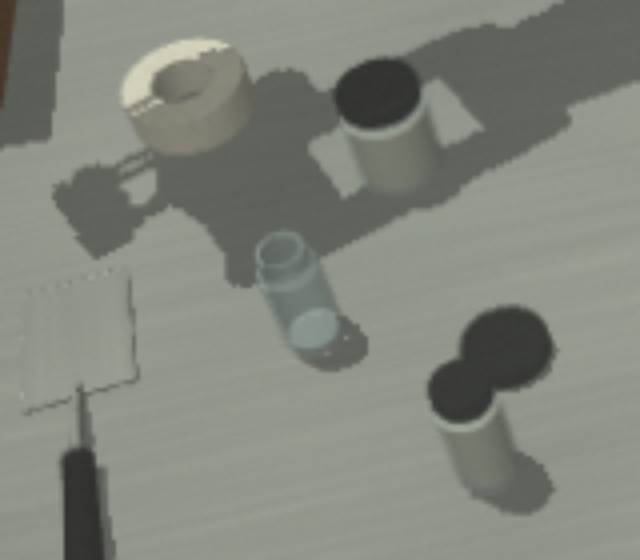

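View pics/tray.png

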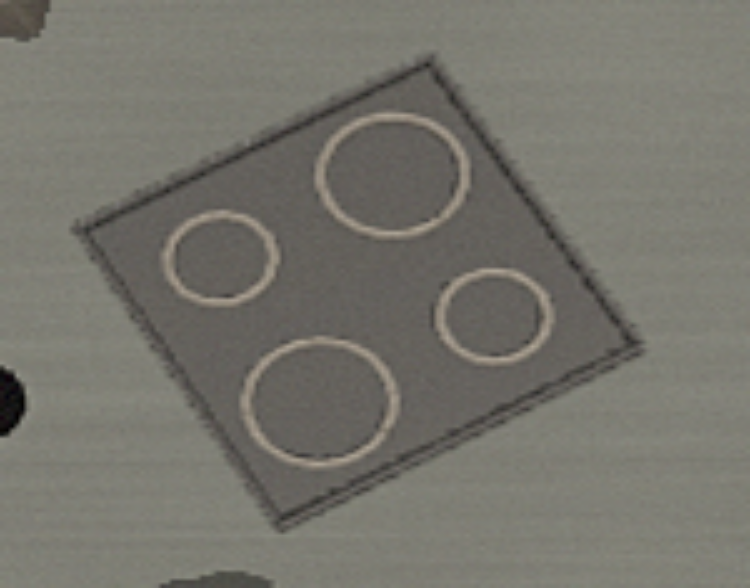

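The crops show the tray with its rings alternating: wide at the upper right and lower left, slim at the upper left and lower right. The object at scene (362,134) is an all-black short cylinder with no pale body, so it's clutter and not a jar.

```bash
python3 - <<'E'
from h import *
np.set_printoptions(precision=4,suppress=True)
t=ctrl.camera("top");s=ctrl.camera("scene")
def blobs(c,th,p):
    m=(c["frame"].max(2)<th).astype(np.uint8);n,l,st,ce=cv2.connectedComponentsWithStats(m)
    return l,st,ce
l,st,ce=blobs(s,62,None)
for n,p,q,H in [("wL",(168,157),(421,224),.0655),("wR",(406,266),(145,193),.0655),("sL",(166,264),(371,148),.0735),("sR",(391,168),(165,268),.0735),("blk",(158,316),(362,132),.02)]:
    a,sa=dark(t,p,th=55);b,sb=dark(s,q,th=62)
    print(n,a,sa,b,sb,onz(t,a,H))
    if b is not None: print("   ",onz(s,b,H),tri(t,a,s,b))
# open jar bases in the scene/top (approx)
for n,p in [("oW",(145,214)),("oS",(423,216))]: print(n,onz(t,p,.034))
for n,p in [("oW",(417,187)),("oS",(124,244))]: print(n,onz(s,p,.034))
for nm,c in (("top",t),("scene",s)):
    f=c["frame"].astype(int); m=((f[...,2]-f[...,0])>14)
    mask=np.zeros_like(m)
    if nm=="top": poly=[(276,146),(317,213),(246,253),(207,184)]
    else: poly=[(305,189),(369,229),(311,280),(247,232)]
    mk=np.zeros(m.shape,np.uint8);cv2.fillPoly(mk,[np.array(poly)],1)
    mm=(m&(mk>0)).astype(np.uint8)
    print(nm,mm.sum())
    cs,_=cv2.findContours(mm,cv2.RETR_EXTERNAL,cv2.CHAIN_APPROX_NONE)
    for k in cs:
        if len(k)>40:
            h=cv2.convexHull(k); e=cv2.fitEllipse(k); P=onz(c,e[0],.017); print(e, P, "tcz")
E
```

```text
wL [168.4145 156.7993] [159 147  20  20 304] [421.0126 224.1321] [411 215  21  19 318] [0.6404 0.29   0.0655]
    [0.6415 0.2909 0.0655] (array([0.6409, 0.2909, 0.0646]), np.float64(0.0011503851583323705))
wR [407.3971 265.5536] [397 256  22  20 345] [144.0221 192.8493] [134 185  21  17 272] [ 0.3595 -0.3006  0.0655]
    [ 0.3635 -0.2982  0.0655] (array([ 0.3597, -0.3001,  0.0626]), np.float64(0.002696951417062168))
sL [165.0725 264.1739] [159 258  13  13 138] [370.6076 147.9873] [365 143  12  10  79] [0.369  0.287  0.0735]
    [0.3714 0.286  0.0735] (array([0.369 , 0.2876, 0.0713]), np.float64(0.00031737317110131196))
sR [391.0827 167.0451] [385 161  13  13 133] [172.1813 260.4271] [158 248  30  27 480] [ 0.6028 -0.2708  0.0735]
    [ 0.5928 -0.2518  0.0735] (array([ 0.6003, -0.2587,  0.0861]), np.float64(0.017032820036316194))
blk [157.6727 315.5636] [147 305  23  22 385] [360.9481 134.6883] [353 125  17  19 231] [0.2399 0.3202 0.02  ]
    [0.2474 0.3176 0.02  ] (array([0.239 , 0.3222, 0.013 ]), np.float64(0.0004947128789476618))
oW [0.4982 0.3563 0.034 ]
oS [ 0.484  -0.3569  0.034
[... 377 characters left out ...]
84951782227, 22.62900161743164), 57.18747329711914) [0.5579 0.128  0.017 ] tcz
((268.11083984375, 171.2706756591797), (29.507665634155273, 30.10888671875), 70.83827209472656) [0.6098 0.0378 0.017 ] tcz
scene 587
((309.07666015625, 253.97628784179688), (28.207101821899414, 34.662498474121094), 94.2839584350586) [0.6147 0.0391 0.017 ] tcz
((276.0, 229.5), (19.148277282714844, 24.304689407348633), 87.82978820800781) [ 0.5246 -0.0129  0.017 ] tcz
((338.35009765625, 228.13592529296875), (18.6551513671875, 24.73576545715332), 97.65062713623047) [0.5619 0.1284 0.017 ] tcz
((305.6638488769531, 206.33245849609375), (23.002582550048828, 31.56421661376953), 91.24555206298828) [0.4729 0.0765 0.017 ] tcz
```

```bash
cat >> h.py <<'E'
from scipy.spatial.transform import Rotation as Ro
np.set_printoptions(precision=4,suppress=True)
def go(x,y,z,show=True):
    "tool-frame shift (mm) from measured TCP to world point, and jaw angle"
    s=ctrl.state();R=Ro.from_rotvec(s["tcp_rot"]).as_matrix();d=np.array([x,y,z])-s["position"]
    j=np.degrees(np.arctan2(R[1,0],R[0,0]))
    print("t",round(s["time_s"],2),"pos",s["position"],"jaw",round(j,1),"tilt",R[2,1].round(4),"shift",(R.T@d).round(4),"q",s["joint_positions"],"F",s["contact_force"],"op",round(s["opening"],4))
def opn(): return ctrl.state()["opening"]
E
python3 - <<'E'
from h import *
s=ctrl.state();print(Ro.from_rotvec(s["tcp_rot"]).as_matrix())
go(.3615,-.2995,.15)
t=ctrl.camera("top");c=ctrl.camera("scene")
for p in [(110,125),(199,137),(148,134),(210,55)]: print("scale",onz(t,p,0.06))
for p in [(410,252),(424,353),(543,317)]: print("scale scn",onz(c,p,.06))
print("mug",onz(t,(455,301),.04),onz(c,(96,193),.04))
o=cv2.resize(t["frame"][40:200,100:260],None,fx=3.6,fy=3.6);cv2.imwrite("pics/sc.png",o)
E
```

```text
[[ 0.4375 -0.0002  0.8992]
 [-0.8992  0.0007  0.4375]
 [-0.0007 -1.      0.0001]]
t 0.3 pos [ 0.2406 -0.4944  0.2051] jaw -64.1 tilt -1.0 shift [-0.1223  0.0552  0.194 ] q [-1.221   0.0875  1.3712  0.      1.6836 -0.1031] F [-0.0926  0.3131 -0.9241] op 0.0942
scale [0.7337 0.4552 0.06  ]
scale [0.693  0.2135 0.06  ]
scale [0.705  0.3491 0.06  ]
scale [0.925  0.1914 0.06  ]
scale scn [0.7016 0.2343 0.06  ]
scale scn [0.9151 0.1555 0.06  ]
scale scn [0.9205 0.4115 0.06  ]
mug [ 0.2692 -0.4252  0.04  ] [ 0.2999 -0.4224  0.04  ]
```

View pics/sc.png

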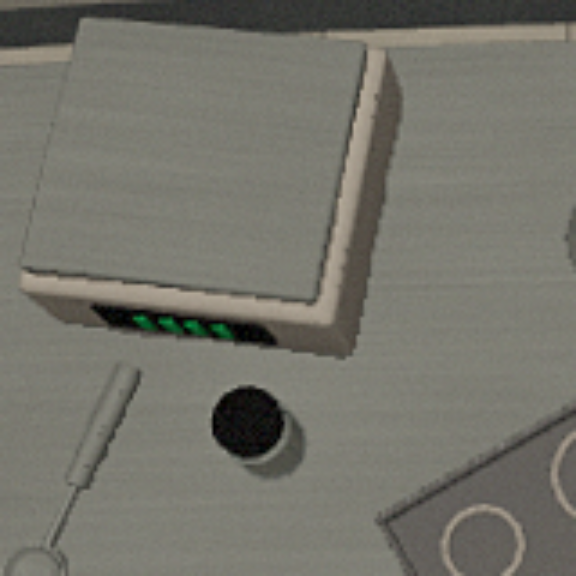

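>>> apply_moves(targets=[{"x": -0.03,"y": 0.01,"z": 0.04,"fingers": 1},{"x": -0.05,"y": 0.02,"z": 0.08,"fingers": 1},{"x": -0.08,"y": 0.03,"z": 0.12,"fingers": 1},{"x": -0.1,"y": 0.04,"z": 0.155,"fingers": 1},{"x": -0.122,"y": 0.05,"z": 0.194,"fingers": 1},{"x": -0.122,"y": 0.055,"z": 0.194,"fingers": 1},{"x": -0.122,"y": 0.055,"z": 0.194,"fingers": 1},{"x": -0.122,"y": 0.055,"z": 0.194,"fingers": 1},{"x": -0.122,"y": 0.055,"z": 0.194,"fingers": 1}])

```text
validation failed for argument at $.ta...
```

```bash
python3 - <<'E'
from h import *
go(.3615,-.2995,.028)
t=ctrl.camera("top");c=ctrl.camera("scene")
print(tri(t,(191.5,128.5),c,(410,250)))
cv2.imwrite("pics/t1.png",np.hstack([t["frame"][150:350,250:530],c["frame"][50:250,50:330]]))
E
```

```text
t 0.4 pos [ 0.2406 -0.4945  0.2053] jaw -64.1 tilt -1.0 shift [-0.1224  0.1774  0.194 ] q [-1.2211  0.0873  1.3709  0.      1.6836 -0.1031] F [-0.2219  0.5762  0.6952] op 0.094
(array([0.7091, 0.2278, 0.0789]), np.float64(0.002666051637399821))
```

View pics/t1.png

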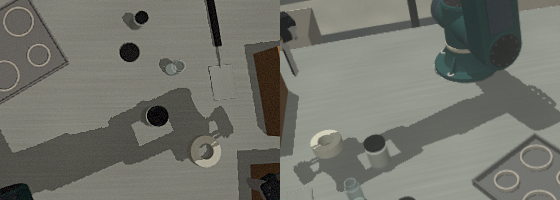

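The arm did not move: the call was refused by its format check. I'll give all seven fields. The scale's top is about 79 mm high.

>>> apply_moves(targets=[{"x": -0.03,"y": 0.01,"z": 0.04,"wx": 0,"wy": 0,"wz": 0,"fingers": 1},{"x": -0.05,"y": 0.02,"z": 0.08,"wx": 0,"wy": 0,"wz": 0,"fingers": 1},{"x": -0.08,"y": 0.03,"z": 0.12,"wx": 0,"wy": 0,"wz": 0,"fingers": 1},{"x": -0.1,"y": 0.04,"z": 0.155,"wx": 0,"wy": 0,"wz": 0,"fingers": 1},{"x": -0.122,"y": 0.05,"z": 0.194,"wx": 0,"wy": 0,"wz": 0,"fingers": 1},{"x": -0.122,"y": 0.055,"z": 0.194,"wx": 0,"wy": 0,"wz": 0,"fingers": 1},{"x": -0.122,"y": 0.055,"z": 0.194,"wx": 0,"wy": 0,"wz": 0,"fingers": 1},{"x": -0.122,"y": 0.055,"z": 0.194,"wx": 0,"wy": 0,"wz": 0,"fingers": 1}])

```text
time_s: 1.17
position: [0.3619, -0.299, 0.1501]
tcp_rot: [-1.391, 0.868, -0.867]
contact_force: [-0.4, -0.3, 0.3]
opening: 0.0943
```

>>> apply_moves(targets=[{"x": 0,"y": 0.03,"z": 0,"wx": 0,"wy": 0,"wz": 0,"fingers": 1},{"x": 0,"y": 0.055,"z": 0,"wx": 0,"wy": 0,"wz": 0,"fingers": 1},{"x": 0,"y": 0.055,"z": 0,"wx": 0,"wy": 0,"wz": 0,"fingers": 1}])

```text
time_s: 1.42
position: [0.3587, -0.299, 0.0911]
tcp_rot: [-1.388, 0.878, -0.864]
contact_force: [-0.9, -0.0, -0.2]
opening: 0.0942
```

```bash
python3 - <<'E'
from h import *
go(.3615,-.2995,.028)
t=ctrl.camera("top");c=ctrl.camera("scene")
cv2.imwrite("pics/t2.png",cv2.resize(np.hstack([t["frame"][200:320,340:480],c["frame"][110:230,80:220]]),None,fx=2.8,fy=2.8))
E
```

```text
t 1.42 pos [ 0.3587 -0.299   0.0911] jaw -64.2 tilt -1.0 shift [0.0022 0.0631 0.0025] q [-0.8157 -0.0393  1.7295 -0.0008  1.46    0.3041] F [-0.8634 -0.0376 -0.1997] op 0.0942
```

View pics/t2.png

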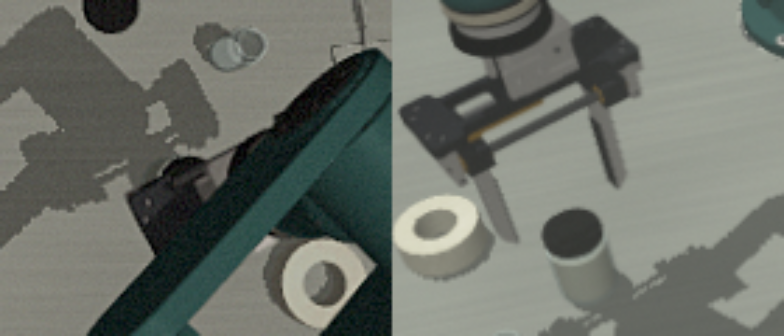

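The right crop shows the fingertips straddling the wide jar's cap, with their midpoint just above it as expected. I'll go down.

>>> apply_moves(targets=[{"x": 0,"y": 0.02,"z": 0,"wx": 0,"wy": 0,"wz": 0,"fingers": 1},{"x": 0,"y": 0.045,"z": 0,"wx": 0,"wy": 0,"wz": 0,"fingers": 1},{"x": 0,"y": 0.065,"z": 0,"wx": 0,"wy": 0,"wz": 0,"fingers": 1},{"x": 0,"y": 0.065,"z": 0,"wx": 0,"wy": 0,"wz": 0,"fingers": 1},{"x": 0,"y": 0.065,"z": 0,"wx": 0,"wy": 0,"wz": 0,"fingers": 1},{"x": 0,"y": 0.065,"z": 0,"wx": 0,"wy": 0,"wz": 0,"fingers": 1}])

```text
time_s: 2.02
position: [0.3628, -0.3018, 0.033]
tcp_rot: [-1.391, 0.867, -0.874]
contact_force: [0.1, -0.8, 0.1]
opening: 0.0939
```

>>> apply_moves(targets=[{"x": 0,"y": 0,"z": 0,"wx": 0,"wy": 0,"wz": 0,"fingers": 0.2},{"x": 0,"y": 0,"z": 0,"wx": 0,"wy": 0,"wz": 0,"fingers": 0.1},{"x": 0,"y": 0,"z": 0,"wx": 0,"wy": 0,"wz": 0,"fingers": -0.1},{"x": 0,"y": 0,"z": 0,"wx": 0,"wy": 0,"wz": 0,"fingers": -1},{"x": 0,"y": 0,"z": 0,"wx": 0,"wy": 0,"wz": 0,"fingers": -1},{"x": 0,"y": 0,"z": 0,"wx": 0,"wy": 0,"wz": 0,"fingers": -1},{"x": 0,"y": 0,"z": 0,"wx": 0,"wy": 0,"wz": 0,"fingers": -1},{"x": 0,"y": 0,"z": 0,"wx": 0,"wy": 0,"wz": 0,"fingers": -1}])

```text
time_s: 2.68
position: [0.3616, -0.2997, 0.0305]
tcp_rot: [-1.39, 0.87, -0.869]
contact_force: [-0.5, 0.9, 1.8]
opening: 0.0535
```

>>> apply_moves(targets=[{"x": 0,"y": -0.01,"z": 0,"wx": 0,"wy": 0,"wz": 0,"fingers": -1},{"x": 0,"y": -0.03,"z": 0,"wx": 0,"wy": 0,"wz": 0,"fingers": -1},{"x": 0,"y": -0.055,"z": 0,"wx": 0,"wy": 0,"wz": 0,"fingers": -1},{"x": 0,"y": -0.08,"z": 0,"wx": 0,"wy": 0,"wz": 0,"fingers": -1},{"x": 0,"y": -0.1,"z": 0,"wx": 0,"wy": 0,"wz": 0,"fingers": -1},{"x": 0,"y": -0.1,"z": 0,"wx": 0,"wy": 0,"wz": 0,"fingers": -1},{"x": 0,"y": -0.1,"z": 0,"wx": 0,"wy": 0,"wz": 0,"fingers": -1}])

```text
time_s: 3.27
position: [0.3622, -0.3006, 0.1315]
tcp_rot: [-1.391, 0.867, -0.872]
contact_force: [-0.0, 0.5, -2.8]
opening: 0.0532
```

```bash
python3 - <<'E'
from h import *
go(.4705,.076,.130)
t=ctrl.camera("top");c=ctrl.camera("scene")
cv2.imwrite("pics/t3.png",cv2.resize(c["frame"][50:250,30:250],None,fx=2.5,fy=2.5))
E
```

```text
t 3.27 pos [ 0.3622 -0.3006  0.1315] jaw -64.1 tilt -1.0 shift [-0.2913  0.0009  0.2621] q [-0.8132 -0.066   1.6726 -0.0001  1.5321  0.3049] F [-0.0236  0.4615 -2.77  ] op 0.0532
```

View pics/t3.png

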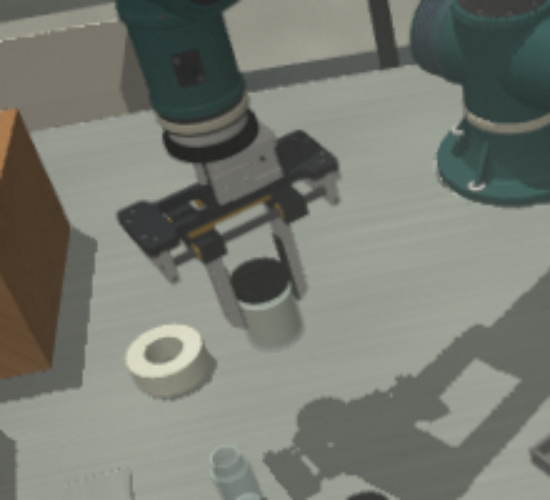

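The wide jar hangs upright in the fingers and the force reading of 2.8 N fits its weight. I'll carry it over the near wide ring.

>>> apply_moves(targets=[{"x": -0.008,"y": 0,"z": 0.007,"wx": 0,"wy": 0,"wz": 0,"fingers": -1},{"x": -0.025,"y": 0,"z": 0.022,"wx": 0,"wy": 0,"wz": 0,"fingers": -1},{"x": -0.05,"y": 0,"z": 0.045,"wx": 0,"wy": 0,"wz": 0,"fingers": -1},{"x": -0.075,"y": 0,"z": 0.067,"wx": 0,"wy": 0,"wz": 0,"fingers": -1},{"x": -0.1,"y": 0,"z": 0.09,"wx": 0,"wy": 0,"wz": 0,"fingers": -1},{"x": -0.125,"y": 0,"z": 0.112,"wx": 0,"wy": 0,"wz": 0,"fingers": -1},{"x": -0.15,"y": 0,"z": 0.135,"wx": 0,"wy": 0,"wz": 0,"fingers": -1},{"x": -0.175,"y": 0,"z": 0.157,"wx": 0,"wy": 0,"wz": 0,"fingers": -1},{"x": -0.2,"y": 0,"z": 0.18,"wx": 0,"wy": 0,"wz": 0,"fingers": -1},{"x": -0.225,"y": 0,"z": 0.202,"wx": 0,"wy": 0,"wz": 0,"fingers": -1}])

```text
time_s: 4.2
position: [0.4438, -0.0067, 0.1288]
tcp_rot: [-1.391, 0.872, -0.867]
contact_force: [1.6, 0.4, -2.0]
opening: 0.0535
```

>>> apply_moves(targets=[{"x": -0.025,"y": 0,"z": 0.022,"wx": 0,"wy": 0,"wz": 0,"fingers": -1},{"x": -0.047,"y": 0,"z": 0.042,"wx": 0,"wy": 0,"wz": 0,"fingers": -1},{"x": -0.06,"y": 0,"z": 0.055,"wx": 0,"wy": 0,"wz": 0,"fingers": -1},{"x": -0.066,"y": 0,"z": 0.06,"wx": 0,"wy": 0,"wz": 0,"fingers": -1},{"x": -0.066,"y": 0,"z": 0.06,"wx": 0,"wy": 0,"wz": 0,"fingers": -1},{"x": -0.066,"y": 0,"z": 0.06,"wx": 0,"wy": 0,"wz": 0,"fingers": -1},{"x": -0.066,"y": 0,"z": 0.06,"wx": 0,"wy": 0,"wz": 0,"fingers": -1}])

```text
time_s: 4.78
position: [0.4693, 0.0753, 0.1299]
tcp_rot: [-1.391, 0.871, -0.87]
contact_force: [0.0, 0.4, -1.9]
opening: 0.0538
```

```bash
python3 - <<'E'
from h import *
go(.4705,.076,.0355)
E
```

```text
t 4.78 pos [0.4693 0.0753 0.1299] jaw -64.1 tilt -1.0 shift [-0.0001  0.0944  0.0015] q [ 0.0404 -0.0511  1.6617 -0.0008  1.5324  1.1594] F [ 0.0395  0.4443 -1.9392] op 0.0538
```

>>> apply_moves(targets=[{"x": 0,"y": 0.01,"z": 0.001,"wx": 0,"wy": 0,"wz": 0,"fingers": -1},{"x": 0,"y": 0.03,"z": 0.001,"wx": 0,"wy": 0,"wz": 0,"fingers": -1},{"x": 0,"y": 0.05,"z": 0.001,"wx": 0,"wy": 0,"wz": 0,"fingers": -1},{"x": 0,"y": 0.065,"z": 0.001,"wx": 0,"wy": 0,"wz": 0,"fingers": -1},{"x": 0,"y": 0.075,"z": 0.001,"wx": 0,"wy": 0,"wz": 0,"fingers": -1},{"x": 0,"y": 0.082,"z": 0.001,"wx": 0,"wy": 0,"wz": 0,"fingers": -1},{"x": 0,"y": 0.085,"z": 0.001,"wx": 0,"wy": 0,"wz": 0,"fingers": -1},{"x": 0,"y": 0.085,"z": 0.001,"wx": 0,"wy": 0,"wz": 0,"fingers": -1},{"x": 0,"y": 0.085,"z": 0.001,"wx": 0,"wy": 0,"wz": 0,"fingers": -1}])

```text
time_s: 5.53
position: [0.4715, 0.0766, 0.0462]
tcp_rot: [-1.389, 0.869, -0.871]
contact_force: [-0.4, 0.5, -2.8]
opening: 0.0536
```

```bash
python3 - <<'E'
from h import *
go(.4705,.076,.0355)
t=ctrl.camera("top");c=ctrl.camera("scene")
cv2.imwrite("pics/t4.png",cv2.resize(np.hstack([t["frame"][130:270,190:340],c["frame"][160:300,230:380]]),None,fx=2.6,fy=2.6))
E
```

```text
t 5.53 pos [0.4715 0.0766 0.0462] jaw -64.1 tilt -1.0 shift [ 0.0001  0.0107 -0.0012] q [ 0.0423  0.0154  1.7699 -0.0001  1.3549  1.1606] F [-0.4047  0.5349 -2.7771] op 0.0536
```

View pics/t4.png

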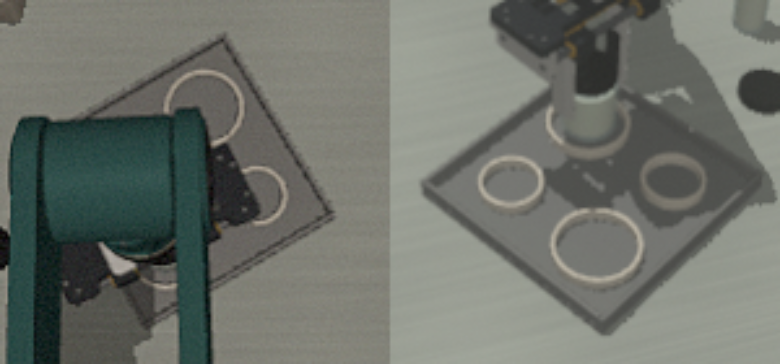

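The scene crop shows the jar centred in the near wide ring at crop (590,120). I'll lower it slowly until it touches.

>>> apply_moves(targets=[{"x": 0,"y": 0.003,"z": 0,"wx": 0,"wy": 0,"wz": 0,"fingers": -1},{"x": 0,"y": 0.006,"z": 0,"wx": 0,"wy": 0,"wz": 0,"fingers": -1},{"x": 0,"y": 0.008,"z": 0,"wx": 0,"wy": 0,"wz": 0,"fingers": -1},{"x": 0,"y": 0.009,"z": 0,"wx": 0,"wy": 0,"wz": 0,"fingers": -1},{"x": 0,"y": 0.01,"z": 0,"wx": 0,"wy": 0,"wz": 0,"fingers": -1},{"x": 0,"y": 0.01,"z": 0,"wx": 0,"wy": 0,"wz": 0,"fingers": -1},{"x": 0,"y": 0.01,"z": 0,"wx": 0,"wy": 0,"wz": 0,"fingers": -1}])

```text
time_s: 6.22
position: [0.4708, 0.0768, 0.0356]
tcp_rot: [-1.39, 0.87, -0.869]
contact_force: [-1.9, -0.3, -0.6]
opening: 0.0534
```

Nearly down: the force has gone from -2.8 to -0.6 N. One more millimetre.

>>> apply_moves(targets=[{"x": 0,"y": 0.0005,"z": 0,"wx": 0,"wy": 0,"wz": 0,"fingers": -1},{"x": 0,"y": 0.001,"z": 0,"wx": 0,"wy": 0,"wz": 0,"fingers": -1},{"x": 0,"y": 0.001,"z": 0,"wx": 0,"wy": 0,"wz": 0,"fingers": -1},{"x": 0,"y": 0.001,"z": 0,"wx": 0,"wy": 0,"wz": 0,"fingers": -1}])

```text
time_s: 6.55
position: [0.4709, 0.0767, 0.0355]
tcp_rot: [-1.39, 0.869, -0.87]
contact_force: [-4.1, -0.8, 5.5]
opening: 0.0535
```

>>> apply_moves(targets=[{"x": 0,"y": 0,"z": 0,"wx": 0,"wy": 0,"wz": 0,"fingers": 0.2},{"x": 0,"y": 0,"z": 0,"wx": 0,"wy": 0,"wz": 0,"fingers": 0.3},{"x": 0,"y": 0,"z": 0,"wx": 0,"wy": 0,"wz": 0,"fingers": 0.6},{"x": 0,"y": 0,"z": 0,"wx": 0,"wy": 0,"wz": 0,"fingers": 0.7},{"x": 0,"y": 0,"z": 0,"wx": 0,"wy": 0,"wz": 0,"fingers": 0.7},{"x": 0,"y": -0.01,"z": 0,"wx": 0,"wy": 0,"wz": 0,"fingers": 0.7},{"x": 0,"y": -0.03,"z": 0,"wx": 0,"wy": 0,"wz": 0,"fingers": 0.7},{"x": 0,"y": -0.06,"z": 0,"wx": 0,"wy": 0,"wz": 0,"fingers": 0.7},{"x": 0,"y": -0.09,"z": 0,"wx": 0,"wy": 0,"wz": 0,"fingers": 0.7},{"x": 0,"y": -0.1,"z": 0,"wx": 0,"wy": 0,"wz": 0,"fingers": 0.7}])

```text
time_s: 7.38
position: [0.4736, 0.0769, 0.1401]
tcp_rot: [-1.385, 0.863, -0.875]
contact_force: [0.6, -0.1, 0.1]
opening: 0.0798
```

```bash
python3 - <<'E'
from h import *
go(.604,-.2705,.14)
t=ctrl.camera("top");c=ctrl.camera("scene")
cv2.imwrite("pics/t5.png",cv2.resize(np.hstack([t["frame"][130:270,190:340],c["frame"][160:300,230:380]]),None,fx=2.6,fy=2.6))
E
```

```text
t 7.38 pos [0.4736 0.0769 0.1401] jaw -64.1 tilt -1.0 shift [ 0.3694  0.0011 -0.0347] q [ 0.0427 -0.0546  1.6445 -0.      1.5426  1.1607] F [ 0.6261 -0.0751  0.0995] op 0.0798
```

View pics/t5.png

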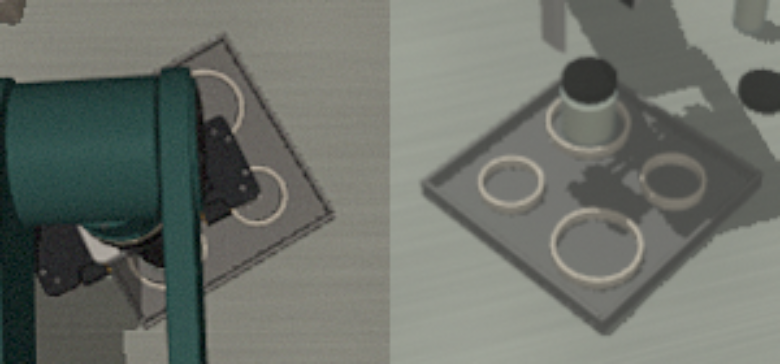

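The jar stands upright in the near wide ring, scene crop (590,100). Next is the right slim jar.

>>> apply_moves(targets=[{"x": 0.035,"y": -0.01,"z": -0.003,"wx": 0,"wy": 0,"wz": 0,"fingers": 0.7},{"x": 0.075,"y": -0.01,"z": -0.007,"wx": 0,"wy": 0,"wz": 0,"fingers": 0.7},{"x": 0.115,"y": -0.01,"z": -0.01,"wx": 0,"wy": 0,"wz": 0,"fingers": 0.7},{"x": 0.155,"y": -0.01,"z": -0.014,"wx": 0,"wy": 0,"wz": 0,"fingers": 0.7},{"x": 0.195,"y": -0.01,"z": -0.018,"wx": 0,"wy": 0,"wz": 0,"fingers": 0.7},{"x": 0.235,"y": -0.01,"z": -0.022,"wx": 0,"wy": 0,"wz": 0,"fingers": 0.7},{"x": 0.275,"y": -0.01,"z": -0.026,"wx": 0,"wy": 0,"wz": 0,"fingers": 0.7},{"x": 0.315,"y": -0.01,"z": -0.03,"wx": 0,"wy": 0,"wz": 0,"fingers": 0.7},{"x": 0.35,"y": -0.005,"z": -0.032,"wx": 0,"wy": 0,"wz": 0,"fingers": 0.7},{"x": 0.369,"y": 0,"z": -0.033,"wx": 0,"wy": 0,"wz": 0,"fingers": 0.7}])

```text
time_s: 8.32
position: [0.6022, -0.2733, 0.131]
tcp_rot: [-1.39, 0.875, -0.87]
contact_force: [-0.8, 0.9, -0.9]
opening: 0.0804
```

>>> apply_moves(targets=[{"x": 0,"y": 0,"z": 0,"wx": 0,"wy": 0,"wz": 0,"fingers": 0.7},{"x": 0,"y": 0,"z": 0,"wx": 0,"wy": 0,"wz": 0,"fingers": 0.7},{"x": 0,"y": 0,"z": 0,"wx": 0,"wy": 0,"wz": 0,"fingers": 0.7}])

```text
time_s: 8.57
position: [0.6018, -0.2682, 0.1328]
tcp_rot: [-1.39, 0.872, -0.866]
contact_force: [0.7, 1.0, 0.7]
opening: 0.0798
```

```bash
python3 - <<'E'
from h import *
go(.604,-.2705,.033)
t=ctrl.camera("top");c=ctrl.camera("scene")
a,b=dark(t,(391,167),th=55); print(a,b)
cv2.imwrite("pics/t6.png",cv2.resize(np.hstack([t["frame"][130:270,330:480],c["frame"][180:320,90:240]]),None,fx=2.6,fy=2.6))
E
```

```text
t 8.57 pos [ 0.6018 -0.2682  0.1328] jaw -64.0 tilt -1.0 shift [0.0034 0.0997 0.0011] q [-0.5056  0.3544  1.1956  0.0006  1.595   0.6119] F [0.6909 0.9885 0.6533] op 0.0798
None None
```

View pics/t6.png

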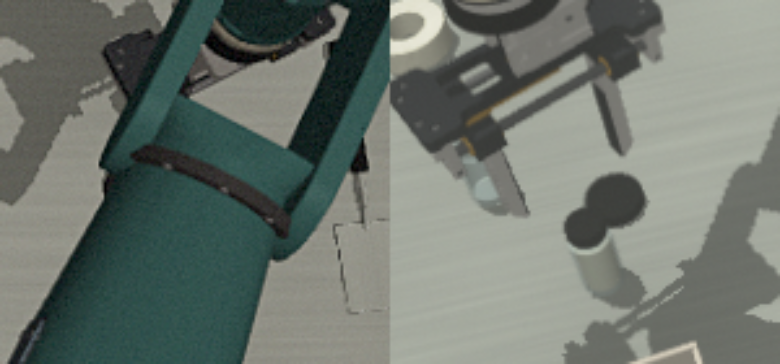

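The fingers straddle the slim jar, whose cap is at scene crop (587,228). I'll go down and close.

>>> apply_moves(targets=[{"x": 0.003,"y": 0.02,"z": 0.001,"wx": 0,"wy": 0,"wz": 0,"fingers": 0.7},{"x": 0.003,"y": 0.045,"z": 0.001,"wx": 0,"wy": 0,"wz": 0,"fingers": 0.7},{"x": 0.003,"y": 0.07,"z": 0.001,"wx": 0,"wy": 0,"wz": 0,"fingers": 0.7},{"x": 0.003,"y": 0.09,"z": 0.001,"wx": 0,"wy": 0,"wz": 0,"fingers": 0.7},{"x": 0.003,"y": 0.098,"z": 0.001,"wx": 0,"wy": 0,"wz": 0,"fingers": 0.7},{"x": 0.003,"y": 0.098,"z": 0.001,"wx": 0,"wy": 0,"wz": 0,"fingers": 0.7},{"x": 0.003,"y": 0.098,"z": 0.001,"wx": 0,"wy": 0,"wz": 0,"fingers": 0.7}])

```text
time_s: 9.25
position: [0.6052, -0.2711, 0.0374]
tcp_rot: [-1.39, 0.868, -0.869]
contact_force: [0.7, -0.2, 1.5]
opening: 0.0796
```

>>> apply_moves(targets=[{"x": 0,"y": 0,"z": 0,"wx": 0,"wy": 0,"wz": 0,"fingers": 0.2},{"x": 0,"y": 0,"z": 0,"wx": 0,"wy": 0,"wz": 0,"fingers": 0},{"x": 0,"y": 0,"z": 0,"wx": 0,"wy": 0,"wz": 0,"fingers": -0.2},{"x": 0,"y": 0,"z": 0,"wx": 0,"wy": 0,"wz": 0,"fingers": -0.4},{"x": 0,"y": 0,"z": 0,"wx": 0,"wy": 0,"wz": 0,"fingers": -1},{"x": 0,"y": 0,"z": 0,"wx": 0,"wy": 0,"wz": 0,"fingers": -1},{"x": 0,"y": 0,"z": 0,"wx": 0,"wy": 0,"wz": 0,"fingers": -1},{"x": 0,"y": 0,"z": 0,"wx": 0,"wy": 0,"wz": 0,"fingers": -1}])

```text
time_s: 9.92
position: [0.6047, -0.2714, 0.0366]
tcp_rot: [-1.39, 0.87, -0.869]
contact_force: [-1.8, 1.5, 1.1]
opening: 0.0358
```

```bash
python3 - <<'E'
from h import *
go(.522,-.0135,.14)
E
```

```text
t 9.92 pos [ 0.6047 -0.2714  0.0366] jaw -64.1 tilt -1.0 shift [-0.2682 -0.1032  0.0385] q [-0.5077  0.4175  1.3065  0.0005  1.4182  0.6102] F [-1.7745  1.4875  1.1375] op 0.0358
```

>>> apply_moves(targets=[{"x": 0,"y": -0.01,"z": 0,"wx": 0,"wy": 0,"wz": 0,"fingers": -1},{"x": 0,"y": -0.03,"z": 0,"wx": 0,"wy": 0,"wz": 0,"fingers": -1},{"x": 0,"y": -0.055,"z": 0,"wx": 0,"wy": 0,"wz": 0,"fingers": -1},{"x": -0.01,"y": -0.08,"z": 0.002,"wx": 0,"wy": 0,"wz": 0,"fingers": -1},{"x": -0.03,"y": -0.1,"z": 0.005,"wx": 0,"wy": 0,"wz": 0,"fingers": -1},{"x": -0.055,"y": -0.103,"z": 0.01,"wx": 0,"wy": 0,"wz": 0,"fingers": -1},{"x": -0.085,"y": -0.103,"z": 0.015,"wx": 0,"wy": 0,"wz": 0,"fingers": -1},{"x": -0.115,"y": -0.103,"z": 0.02,"wx": 0,"wy": 0,"wz": 0,"fingers": -1},{"x": -0.145,"y": -0.103,"z": 0.025,"wx": 0,"wy": 0,"wz": 0,"fingers": -1},{"x": -0.175,"y": -0.103,"z": 0.03,"wx": 0,"wy": 0,"wz": 0,"fingers": -1}])

```text
time_s: 10.75
position: [0.5547, -0.1003, 0.1398]
tcp_rot: [-1.39, 0.869, -0.87]
contact_force: [0.1, 0.2, -1.7]
opening: 0.0353
```

>>> apply_moves(targets=[{"x": -0.03,"y": 0,"z": 0.004,"wx": 0,"wy": 0,"wz": 0,"fingers": -1},{"x": -0.055,"y": 0,"z": 0.006,"wx": 0,"wy": 0,"wz": 0,"fingers": -1},{"x": -0.075,"y": 0,"z": 0.008,"wx": 0,"wy": 0,"wz": 0,"fingers": -1},{"x": -0.088,"y": 0,"z": 0.008,"wx": 0,"wy": 0,"wz": 0,"fingers": -1},{"x": -0.093,"y": 0,"z": 0.008,"wx": 0,"wy": 0,"wz": 0,"fingers": -1},{"x": -0.093,"y": 0,"z": 0.008,"wx": 0,"wy": 0,"wz": 0,"fingers": -1},{"x": -0.093,"y": 0,"z": 0.008,"wx": 0,"wy": 0,"wz": 0,"fingers": -1},{"x": -0.093,"y": 0,"z": 0.008,"wx": 0,"wy": 0,"wz": 0,"fingers": -1}])

```text
time_s: 11.42
position: [0.5222, -0.0153, 0.1395]
tcp_rot: [-1.39, 0.87, -0.871]
contact_force: [-0.1, 0.0, -1.2]
opening: 0.036
```

```bash
python3 - <<'E'
from h import *
go(.522,-.0135,.0416)
E
```

```text
t 11.42 pos [ 0.5222 -0.0153  0.1395] jaw -64.1 tilt -1.0 shift [-0.0018  0.0979  0.0006] q [-0.1373  0.0482  1.5432 -0.0007  1.5498  0.9819] F [-0.1155  0.0001 -1.1772] op 0.036
```

>>> apply_moves(targets=[{"x": -0.001,"y": 0.01,"z": 0,"wx": 0,"wy": 0,"wz": 0,"fingers": -1},{"x": -0.001,"y": 0.03,"z": 0,"wx": 0,"wy": 0,"wz": 0,"fingers": -1},{"x": -0.001,"y": 0.05,"z": 0,"wx": 0,"wy": 0,"wz": 0,"fingers": -1},{"x": -0.001,"y": 0.068,"z": 0,"wx": 0,"wy": 0,"wz": 0,"fingers": -1},{"x": -0.001,"y": 0.08,"z": 0,"wx": 0,"wy": 0,"wz": 0,"fingers": -1},{"x": -0.001,"y": 0.086,"z": 0,"wx": 0,"wy": 0,"wz": 0,"fingers": -1},{"x": -0.001,"y": 0.088,"z": 0,"wx": 0,"wy": 0,"wz": 0,"fingers": -1},{"x": -0.001,"y": 0.088,"z": 0,"wx": 0,"wy": 0,"wz": 0,"fingers": -1},{"x": -0.001,"y": 0.088,"z": 0,"wx": 0,"wy": 0,"wz": 0,"fingers": -1}])

```text
time_s: 12.17
position: [0.5222, -0.0135, 0.0525]
tcp_rot: [-1.389, 0.868, -0.871]
contact_force: [1.5, -0.8, -2.1]
opening: 0.0356
```

```bash
python3 - <<'E'
from h import *
go(.522,-.0135,.0416)
t=ctrl.camera("top");c=ctrl.camera("scene")
cv2.imwrite("pics/t7.png",cv2.resize(c["frame"][160:300,230:380],None,fx=4,fy=4))
E
```

```text
t 12.17 pos [ 0.5222 -0.0135  0.0525] jaw -64.1 tilt -1.0 shift [-0.0001  0.0109 -0.0002] q [-0.1344  0.107   1.6595 -0.0001  1.3732  0.9838] F [ 1.4543 -0.7868 -2.132 ] op 0.0356
```

View pics/t7.png

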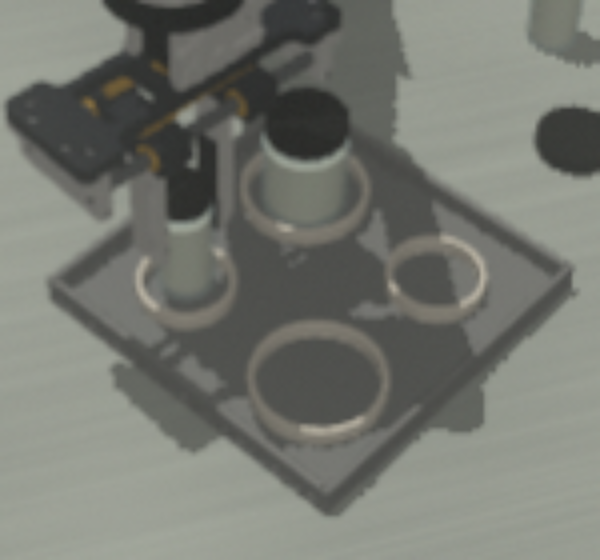

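The slim jar is centred in its ring at crop (187,275), about 10 mm above the floor. I'll lower it.

>>> apply_moves(targets=[{"x": 0,"y": 0.003,"z": 0,"wx": 0,"wy": 0,"wz": 0,"fingers": -1},{"x": 0,"y": 0.006,"z": 0,"wx": 0,"wy": 0,"wz": 0,"fingers": -1},{"x": 0,"y": 0.008,"z": 0,"wx": 0,"wy": 0,"wz": 0,"fingers": -1},{"x": 0,"y": 0.009,"z": 0,"wx": 0,"wy": 0,"wz": 0,"fingers": -1},{"x": 0,"y": 0.01,"z": 0,"wx": 0,"wy": 0,"wz": 0,"fingers": -1},{"x": 0,"y": 0.01,"z": 0,"wx": 0,"wy": 0,"wz": 0,"fingers": -1},{"x": 0,"y": 0.01,"z": 0,"wx": 0,"wy": 0,"wz": 0,"fingers": -1}])

```text
time_s: 12.85
position: [0.5214, -0.0133, 0.0416]
tcp_rot: [-1.39, 0.869, -0.87]
contact_force: [-0.2, -0.8, 0.1]
opening: 0.0355
```

>>> apply_moves(targets=[{"x": 0,"y": 0.0005,"z": 0,"wx": 0,"wy": 0,"wz": 0,"fingers": -1},{"x": 0,"y": 0.001,"z": 0,"wx": 0,"wy": 0,"wz": 0,"fingers": -1},{"x": 0,"y": 0.001,"z": 0,"wx": 0,"wy": 0,"wz": 0,"fingers": -1}])

```text
time_s: 13.1
position: [0.5216, -0.0132, 0.0415]
tcp_rot: [-1.39, 0.869, -0.87]
contact_force: [-1.7, 1.6, 5.1]
opening: 0.0353
```

>>> apply_moves(targets=[{"x": 0,"y": 0,"z": 0,"wx": 0,"wy": 0,"wz": 0,"fingers": -0.2},{"x": 0,"y": 0,"z": 0,"wx": 0,"wy": 0,"wz": 0,"fingers": 0},{"x": 0,"y": 0,"z": 0,"wx": 0,"wy": 0,"wz": 0,"fingers": 0.2},{"x": 0,"y": 0,"z": 0,"wx": 0,"wy": 0,"wz": 0,"fingers": 0.3},{"x": 0,"y": 0,"z": 0,"wx": 0,"wy": 0,"wz": 0,"fingers": 0.3},{"x": 0,"y": -0.01,"z": 0,"wx": 0,"wy": 0,"wz": 0,"fingers": 0.3},{"x": 0,"y": -0.03,"z": 0,"wx": 0,"wy": 0,"wz": 0,"fingers": 0.3},{"x": 0,"y": -0.06,"z": 0,"wx": 0,"wy": 0,"wz": 0,"fingers": 0.3},{"x": 0,"y": -0.09,"z": 0,"wx": 0,"wy": 0,"wz": 0,"fingers": 0.3},{"x": 0,"y": -0.12,"z": 0,"wx": 0,"wy": 0,"wz": 0,"fingers": 0.3}])

```text
time_s: 13.93
position: [0.5211, -0.0133, 0.1623]
tcp_rot: [-1.39, 0.869, -0.87]
contact_force: [0.5, 0.1, 0.6]
opening: 0.0614
```

```bash
python3 - <<'E'
from h import *
go(.641,.2905,.15)
c=ctrl.camera("scene")
cv2.imwrite("pics/t8.png",cv2.resize(c["frame"][100:300,230:480],None,fx=3,fy=3))
E
```

```text
t 13.93 pos [ 0.5211 -0.0133  0.1623] jaw -64.1 tilt -1.0 shift [-0.2208  0.0123  0.2407] q [-0.1342  0.0357  1.5104 -0.0001  1.5952  0.9839] F [0.4505 0.1288 0.5622] op 0.0614
```

View pics/t8.png

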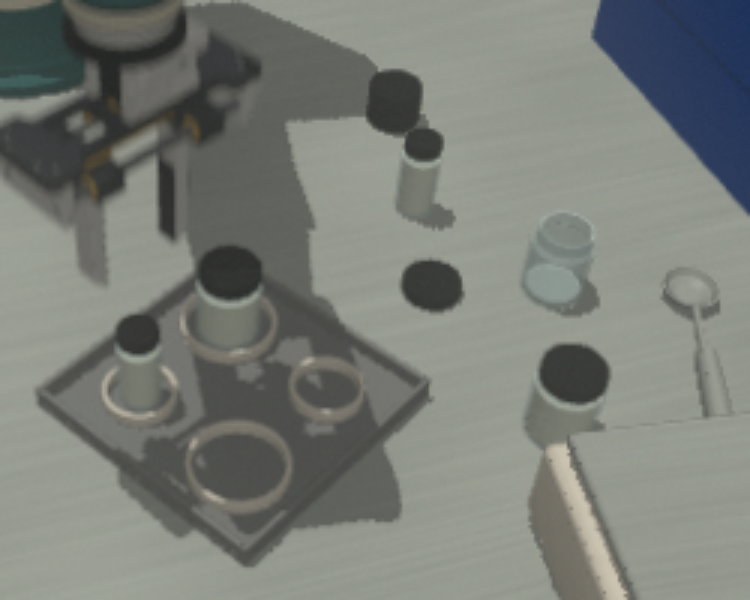

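Both placed jars stand upright in their rings, at crop (230,300) and (138,360). The next target is the left wide jar at crop (568,395), in front of the scale. I'll turn the jaws to run along y, parallel to the scale's face.

>>> apply_moves(targets=[{"x": -0.02,"y": 0,"z": 0.022,"wx": 0,"wy": 4,"wz": 0,"fingers": 0.9},{"x": -0.045,"y": 0,"z": 0.049,"wx": 0,"wy": 8,"wz": 0,"fingers": 0.9},{"x": -0.07,"y": 0,"z": 0.076,"wx": 0,"wy": 12,"wz": 0,"fingers": 0.9},{"x": -0.095,"y": 0,"z": 0.104,"wx": 0,"wy": 16,"wz": 0,"fingers": 0.9},{"x": -0.12,"y": 0,"z": 0.131,"wx": 0,"wy": 20,"wz": 0,"fingers": 0.9},{"x": -0.145,"y": 0,"z": 0.158,"wx": 0,"wy": 24,"wz": 0,"fingers": 0.9},{"x": -0.17,"y": 0,"z": 0.185,"wx": 0,"wy": 26,"wz": 0,"fingers": 0.9},{"x": -0.195,"y": 0,"z": 0.212,"wx": 0,"wy": 26,"wz": 0,"fingers": 0.9},{"x": -0.212,"y": 0.005,"z": 0.232,"wx": 0,"wy": 26,"wz": 0,"fingers": 0.9},{"x": -0.221,"y": 0.01,"z": 0.241,"wx": 0,"wy": 26,"wz": 0,"fingers": 0.9}])

```text
time_s: 14.82
position: [0.6421, 0.2944, 0.1503]
tcp_rot: [-1.208, 1.207, -1.207]
contact_force: [-0.7, 0.1, 0.1]
opening: 0.0896
```

>>> apply_moves(targets=[{"x": 0,"y": 0,"z": 0,"wx": 0,"wy": 0,"wz": 0,"fingers": 0.9},{"x": 0,"y": 0,"z": 0,"wx": 0,"wy": 0,"wz": 0,"fingers": 0.9},{"x": 0,"y": 0,"z": 0,"wx": 0,"wy": 0,"wz": 0,"fingers": 0.9},{"x": 0,"y": 0,"z": 0,"wx": 0,"wy": 0,"wz": 0,"fingers": 0.9}])

```text
time_s: 15.15
position: [0.6414, 0.289, 0.1514]
tcp_rot: [-1.208, 1.211, -1.212]
contact_force: [-0.8, -0.1, 0.6]
opening: 0.0892
```

```bash
python3 - <<'E'
from h import *
go(.641,.2905,.030)
c=ctrl.camera("scene")
cv2.imwrite("pics/t9.png",cv2.resize(c["frame"][130:300,300:500],None,fx=3.5,fy=3.5))
E
```

```text
t 15.15 pos [0.6414 0.289  0.1514] jaw -90.2 tilt -1.0 shift [-0.0015  0.1213 -0.0005] q [ 0.3431  0.4475  1.0334 -0.0006  1.6602  1.9169] F [-0.7642 -0.0769  0.5527] op 0.0892
```

View pics/t9.png

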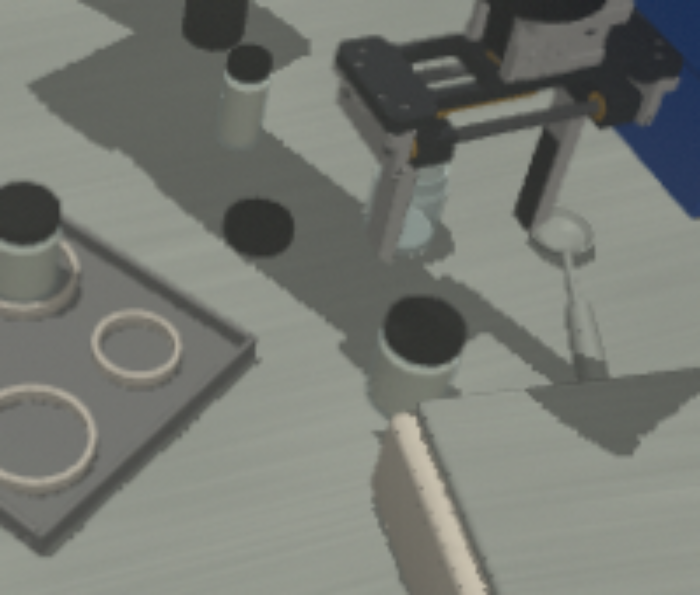

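```bash
python3 - <<'E'
from h import *
c=ctrl.camera("scene")
for X in [(.641,.289,.151),(.641,.2905,.072)]: print((proj(c,X)-[300,130])*3.5)
E
```

```text
[450.7092 234.6587]
[424.717  322.2033]
```

The projections match the picture: fingertips expected at (451,235) and seen at about (457,240), cap top expected at (425,322) and seen at about (425,330). I'll go down.

>>> apply_moves(targets=[{"x": -0.001,"y": 0.025,"z": 0,"wx": 0,"wy": 0,"wz": 0,"fingers": 0.9},{"x": -0.001,"y": 0.055,"z": 0,"wx": 0,"wy": 0,"wz": 0,"fingers": 0.9},{"x": -0.001,"y": 0.08,"z": 0,"wx": 0,"wy": 0,"wz": 0,"fingers": 0.9},{"x": -0.001,"y": 0.105,"z": 0,"wx": 0,"wy": 0,"wz": 0,"fingers": 0.9},{"x": -0.001,"y": 0.118,"z": 0,"wx": 0,"wy": 0,"wz": 0,"fingers": 0.9},{"x": -0.001,"y": 0.121,"z": 0,"wx": 0,"wy": 0,"wz": 0,"fingers": 0.9},{"x": -0.001,"y": 0.121,"z": 0,"wx": 0,"wy": 0,"wz": 0,"fingers": 0.9},{"x": -0.001,"y": 0.121,"z": 0,"wx": 0,"wy": 0,"wz": 0,"fingers": 0.9}])

```text
time_s: 15.92
position: [0.6425, 0.292, 0.0315]
tcp_rot: [-1.206, 1.209, -1.211]
contact_force: [-0.4, 0.5, 1.2]
opening: 0.0891
```

>>> apply_moves(targets=[{"x": 0,"y": 0,"z": 0,"wx": 0,"wy": 0,"wz": 0,"fingers": 0.5},{"x": 0,"y": 0,"z": 0,"wx": 0,"wy": 0,"wz": 0,"fingers": 0.2},{"x": 0,"y": 0,"z": 0,"wx": 0,"wy": 0,"wz": 0,"fingers": 0.1},{"x": 0,"y": 0,"z": 0,"wx": 0,"wy": 0,"wz": 0,"fingers": -1},{"x": 0,"y": 0,"z": 0,"wx": 0,"wy": 0,"wz": 0,"fingers": -1},{"x": 0,"y": 0,"z": 0,"wx": 0,"wy": 0,"wz": 0,"fingers": -1},{"x": 0,"y": 0,"z": 0,"wx": 0,"wy": 0,"wz": 0,"fingers": -1},{"x": 0,"y": 0,"z": 0,"wx": 0,"wy": 0,"wz": 0,"fingers": -1}])

```text
time_s: 16.58
position: [0.6415, 0.2914, 0.0298]
tcp_rot: [-1.209, 1.209, -1.211]
contact_force: [-0.5, -2.1, 2.9]
opening: 0.0535
```

```bash
python3 - <<'E'
from h import *
go(.612,.0385,.15)
E
```

```text
t 16.58 pos [0.6415 0.2914 0.0298] jaw -90.1 tilt -1.0 shift [ 0.253  -0.12   -0.0292] q [ 0.3464  0.5109  1.1882 -0.001   1.4425  1.9185] F [-0.5051 -2.0634  2.909 ] op 0.0535
```

>>> apply_moves(targets=[{"x": 0,"y": -0.01,"z": 0,"wx": 0,"wy": 0,"wz": 0,"fingers": -1},{"x": 0,"y": -0.03,"z": 0,"wx": 0,"wy": 0,"wz": 0,"fingers": -1},{"x": 0,"y": -0.055,"z": 0,"wx": 0,"wy": 0,"wz": 0,"fingers": -1},{"x": 0,"y": -0.08,"z": 0,"wx": 0,"wy": 0,"wz": 0,"fingers": -1},{"x": 0.01,"y": -0.1,"z": -0.001,"wx": 0,"wy": 0,"wz": 0,"fingers": -1},{"x": 0.03,"y": -0.115,"z": -0.003,"wx": 0,"wy": 0,"wz": 0,"fingers": -1},{"x": 0.055,"y": -0.12,"z": -0.006,"wx": 0,"wy": 0,"wz": 0,"fingers": -1},{"x": 0.085,"y": -0.12,"z": -0.01,"wx": 0,"wy": 0,"wz": 0,"fingers": -1},{"x": 0.115,"y": -0.12,"z": -0.013,"wx": 0,"wy": 0,"wz": 0,"fingers": -1},{"x": 0.145,"y": -0.12,"z": -0.017,"wx": 0,"wy": 0,"wz": 0,"fingers": -1}])

```text
time_s: 17.42
position: [0.6236, 0.1462, 0.1491]
tcp_rot: [-1.209, 1.21, -1.209]
contact_force: [-0.3, -0.2, -3.1]
opening: 0.0534
```

>>> apply_moves(targets=[{"x": 0.03,"y": 0,"z": -0.003,"wx": 0,"wy": 0,"wz": 0,"fingers": -1},{"x": 0.06,"y": 0,"z": -0.007,"wx": 0,"wy": 0,"wz": 0,"fingers": -1},{"x": 0.085,"y": 0,"z": -0.01,"wx": 0,"wy": 0,"wz": 0,"fingers": -1},{"x": 0.1,"y": 0,"z": -0.012,"wx": 0,"wy": 0,"wz": 0,"fingers": -1},{"x": 0.108,"y": 0,"z": -0.012,"wx": 0,"wy": 0,"wz": 0,"fingers": -1},{"x": 0.108,"y": 0,"z": -0.012,"wx": 0,"wy": 0,"wz": 0,"fingers": -1},{"x": 0.108,"y": 0,"z": -0.012,"wx": 0,"wy": 0,"wz": 0,"fingers": -1},{"x": 0.108,"y": 0,"z": -0.012,"wx": 0,"wy": 0,"wz": 0,"fingers": -1}])

```text
time_s: 18.08
position: [0.6123, 0.0404, 0.1493]
tcp_rot: [-1.209, 1.209, -1.208]
contact_force: [-0.6, -0.3, -2.6]
opening: 0.0539
```

```bash
python3 - <<'E'
from h import *
go(.612,.0385,.0348)
E
```

```text
t 18.08 pos [0.6123 0.0404 0.1493] jaw -90.0 tilt -1.0 shift [ 0.0021  0.1145 -0.0003] q [-0.027   0.2449  1.301   0.001   1.5958  1.5433] F [-0.5643 -0.3032 -2.6256] op 0.0539
```

>>> apply_moves(targets=[{"x": 0.001,"y": 0.012,"z": 0,"wx": 0,"wy": 0,"wz": 0,"fingers": -1},{"x": 0.001,"y": 0.035,"z": 0,"wx": 0,"wy": 0,"wz": 0,"fingers": -1},{"x": 0.001,"y": 0.06,"z": 0,"wx": 0,"wy": 0,"wz": 0,"fingers": -1},{"x": 0.001,"y": 0.08,"z": 0,"wx": 0,"wy": 0,"wz": 0,"fingers": -1},{"x": 0.001,"y": 0.093,"z": 0,"wx": 0,"wy": 0,"wz": 0,"fingers": -1},{"x": 0.001,"y": 0.102,"z": 0,"wx": 0,"wy": 0,"wz": 0,"fingers": -1},{"x": 0.001,"y": 0.105,"z": 0,"wx": 0,"wy": 0,"wz": 0,"fingers": -1},{"x": 0.001,"y": 0.105,"z": 0,"wx": 0,"wy": 0,"wz": 0,"fingers": -1},{"x": 0.001,"y": 0.105,"z": 0,"wx": 0,"wy": 0,"wz": 0,"fingers": -1}])

```text
time_s: 18.83
position: [0.6131, 0.0381, 0.0456]
tcp_rot: [-1.207, 1.208, -1.211]
contact_force: [0.3, 0.4, -2.3]
opening: 0.0533
```

```bash
python3 - <<'E'
from h import *
go(.612,.0385,.0348)
c=ctrl.camera("scene")
cv2.imwrite("pics/t10.png",cv2.resize(c["frame"][160:300,230:380],None,fx=4,fy=4))
E
```

```text
t 18.83 pos [0.6131 0.0381 0.0456] jaw -90.0 tilt -1.0 shift [-0.0004  0.0108 -0.0011] q [-0.0302  0.3066  1.4354 -0.0001  1.3974  1.5413] F [ 0.3394  0.4445 -2.3016] op 0.0533
```

View pics/t10.png

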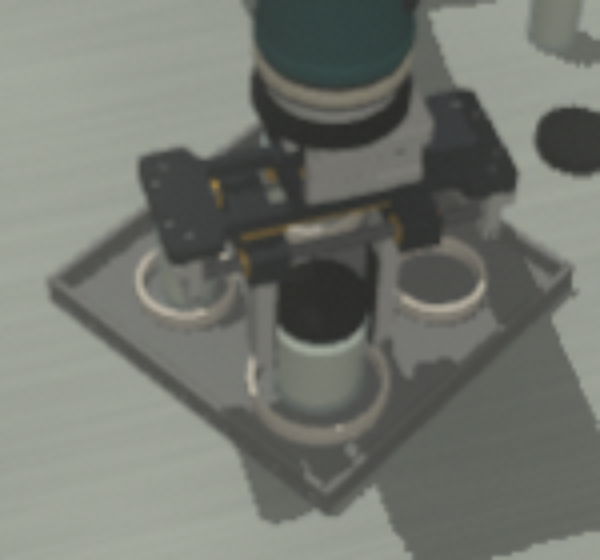

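The jar's foot is inside the far wide ring at crop (320,390). I'll lower it.

>>> apply_moves(targets=[{"x": 0,"y": 0.003,"z": 0,"wx": 0,"wy": 0,"wz": 0,"fingers": -1},{"x": 0,"y": 0.006,"z": 0,"wx": 0,"wy": 0,"wz": 0,"fingers": -1},{"x": 0,"y": 0.008,"z": 0,"wx": 0,"wy": 0,"wz": 0,"fingers": -1},{"x": 0,"y": 0.009,"z": 0,"wx": 0,"wy": 0,"wz": 0,"fingers": -1},{"x": 0,"y": 0.01,"z": 0,"wx": 0,"wy": 0,"wz": 0,"fingers": -1},{"x": 0,"y": 0.01,"z": 0,"wx": 0,"wy": 0,"wz": 0,"fingers": -1},{"x": 0,"y": 0.01,"z": 0,"wx": 0,"wy": 0,"wz": 0,"fingers": -1}])

```text
time_s: 19.47
position: [0.612, 0.0378, 0.0348]
tcp_rot: [-1.209, 1.21, -1.21]
contact_force: [-2.1, 0.4, -0.8]
opening: 0.0535
```

>>> apply_moves(targets=[{"x": 0,"y": 0.0005,"z": 0,"wx": 0,"wy": 0,"wz": 0,"fingers": -1},{"x": 0,"y": 0.001,"z": 0,"wx": 0,"wy": 0,"wz": 0,"fingers": -1},{"x": 0,"y": 0.001,"z": 0,"wx": 0,"wy": 0,"wz": 0,"fingers": -1}])

```text
time_s: 19.72
position: [0.6121, 0.0379, 0.0348]
tcp_rot: [-1.209, 1.21, -1.21]
contact_force: [-3.9, -1.4, 4.8]
opening: 0.0538
```

>>> apply_moves(targets=[{"x": 0,"y": 0,"z": 0,"wx": 0,"wy": 0,"wz": 0,"fingers": 0.2},{"x": 0,"y": 0,"z": 0,"wx": 0,"wy": 0,"wz": 0,"fingers": 0.3},{"x": 0,"y": 0,"z": 0,"wx": 0,"wy": 0,"wz": 0,"fingers": 0.5},{"x": 0,"y": 0,"z": 0,"wx": 0,"wy": 0,"wz": 0,"fingers": 0.6},{"x": 0,"y": 0,"z": 0,"wx": 0,"wy": 0,"wz": 0,"fingers": 0.6},{"x": 0,"y": -0.01,"z": 0,"wx": 0,"wy": 0,"wz": 0,"fingers": 0.6},{"x": 0,"y": -0.03,"z": 0,"wx": 0,"wy": 0,"wz": 0,"fingers": 0.6},{"x": 0,"y": -0.06,"z": 0,"wx": 0,"wy": 0,"wz": 0,"fingers": 0.6},{"x": 0,"y": -0.09,"z": 0,"wx": 0,"wy": 0,"wz": 0,"fingers": 0.6},{"x": 0,"y": -0.12,"z": 0,"wx": 0,"wy": 0,"wz": 0,"fingers": 0.6}])

```text
time_s: 20.55
position: [0.612, 0.0379, 0.1553]
tcp_rot: [-1.209, 1.21, -1.21]
contact_force: [0.7, 0.6, 0.2]
opening: 0.0752
```

```bash
python3 - <<'E'
from h import *
go(.370,.2865,.155)
c=ctrl.camera("scene")
cv2.imwrite("pics/t11.png",cv2.resize(c["frame"][100:300,230:480],None,fx=3,fy=3))
E
```

```text
t 20.55 pos [0.612  0.0379 0.1553] jaw -90.1 tilt -1.0 shift [-0.2483  0.0002 -0.2422] q [-0.0305  0.2415  1.2934 -0.0001  1.6066  1.5412] F [0.7481 0.6    0.2471] op 0.0752
```

View pics/t11.png

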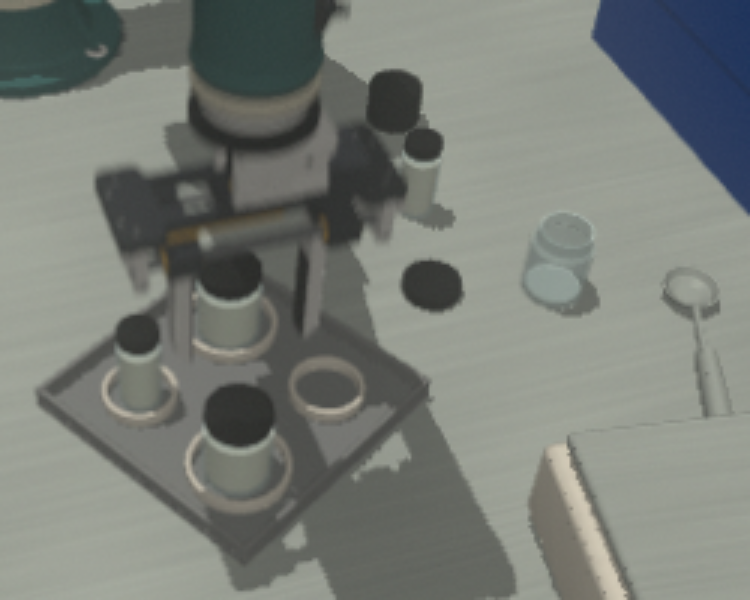

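All three placed jars stand upright in their rings. Now the last slim jar, cap at crop (424,143).

>>> apply_moves(targets=[{"x": -0.022,"y": 0,"z": -0.022,"wx": 0,"wy": 0,"wz": 0,"fingers": 0.6},{"x": -0.05,"y": 0,"z": -0.049,"wx": 0,"wy": 0,"wz": 0,"fingers": 0.6},{"x": -0.078,"y": 0,"z": -0.076,"wx": 0,"wy": 0,"wz": 0,"fingers": 0.6},{"x": -0.106,"y": 0,"z": -0.103,"wx": 0,"wy": 0,"wz": 0,"fingers": 0.6},{"x": -0.134,"y": 0,"z": -0.13,"wx": 0,"wy": 0,"wz": 0,"fingers": 0.6},{"x": -0.162,"y": 0,"z": -0.157,"wx": 0,"wy": 0,"wz": 0,"fingers": 0.6},{"x": -0.19,"y": 0,"z": -0.185,"wx": 0,"wy": 0,"wz": 0,"fingers": 0.6},{"x": -0.216,"y": 0,"z": -0.21,"wx": 0,"wy": 0,"wz": 0,"fingers": 0.6},{"x": -0.238,"y": 0,"z": -0.232,"wx": 0,"wy": 0,"wz": 0,"fingers": 0.6},{"x": -0.248,"y": 0,"z": -0.242,"wx": 0,"wy": 0,"wz": 0,"fingers": 0.6}])

```text
time_s: 21.43
position: [0.3678, 0.2885, 0.1541]
tcp_rot: [-1.209, 1.208, -1.206]
contact_force: [-0.0, 0.2, 0.6]
opening: 0.0752
```

>>> apply_moves(targets=[{"x": 0,"y": 0,"z": 0,"wx": 0,"wy": 0,"wz": 0,"fingers": 0.6},{"x": 0,"y": 0,"z": 0,"wx": 0,"wy": 0,"wz": 0,"fingers": 0.6},{"x": 0,"y": 0,"z": 0,"wx": 0,"wy": 0,"wz": 0,"fingers": 0.6},{"x": 0,"y": 0,"z": 0,"wx": 0,"wy": 0,"wz": 0,"fingers": 0.6}])

```text
time_s: 21.77
position: [0.3713, 0.2854, 0.1536]
tcp_rot: [-1.208, 1.211, -1.212]
contact_force: [0.6, 0.4, 0.1]
opening: 0.0751
```

```bash
python3 - <<'E'
from h import *
go(.370,.2865,.037)
c=ctrl.camera("scene")
cv2.imwrite("pics/t12.png",cv2.resize(c["frame"][60:220,290:440],None,fx=3.6,fy=3.6))
print([(proj(c,X)-[290,60])*3.6 for X in [(*ctrl.state()["position"],),(.370,.2865,.08)]])
E
```

```text
t 21.77 pos [0.3713 0.2854 0.1536] jaw -90.1 tilt -1.0 shift [-0.0011  0.1166 -0.0013] q [ 0.5346 -0.0802  1.6415 -0.0005  1.5799  2.108 ] F [0.6396 0.3676 0.0761] op 0.0751
[array([303.8048, 226.2588]), array([291.1661, 308.4601])]
```

View pics/t12.png

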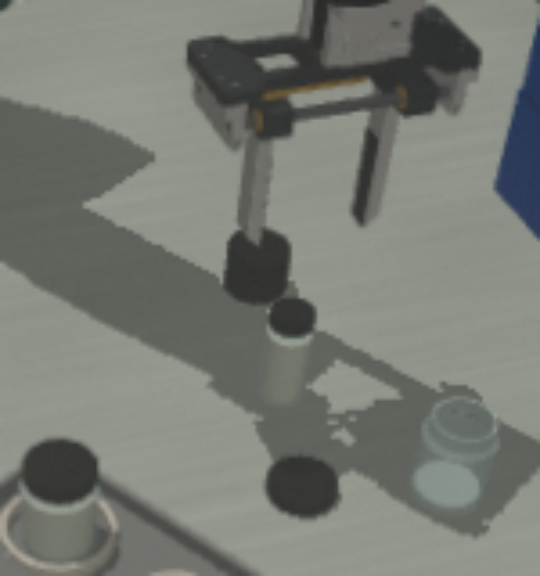

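The cap is seen at (292,317) against (291,308) projected, and the fingertip midpoint at about (308,233) against (304,226). Both carry the same small offset, so the tool is aligned. I'll go down.

>>> apply_moves(targets=[{"x": -0.001,"y": 0.025,"z": 0,"wx": 0,"wy": 0,"wz": 0,"fingers": 0.6},{"x": -0.001,"y": 0.055,"z": 0,"wx": 0,"wy": 0,"wz": 0,"fingers": 0.6},{"x": -0.001,"y": 0.08,"z": 0,"wx": 0,"wy": 0,"wz": 0,"fingers": 0.6},{"x": -0.001,"y": 0.105,"z": 0,"wx": 0,"wy": 0,"wz": 0,"fingers": 0.6},{"x": -0.001,"y": 0.115,"z": 0,"wx": 0,"wy": 0,"wz": 0,"fingers": 0.6},{"x": -0.001,"y": 0.117,"z": 0,"wx": 0,"wy": 0,"wz": 0,"fingers": 0.6},{"x": -0.001,"y": 0.117,"z": 0,"wx": 0,"wy": 0,"wz": 0,"fingers": 0.6},{"x": -0.001,"y": 0.117,"z": 0,"wx": 0,"wy": 0,"wz": 0,"fingers": 0.6}])

```text
time_s: 22.48
position: [0.3717, 0.2875, 0.038]
tcp_rot: [-1.206, 1.209, -1.211]
contact_force: [0.1, 0.8, 0.4]
opening: 0.075
```

>>> apply_moves(targets=[{"x": 0,"y": 0,"z": 0,"wx": 0,"wy": 0,"wz": 0,"fingers": 0.2},{"x": 0,"y": 0,"z": 0,"wx": 0,"wy": 0,"wz": 0,"fingers": 0},{"x": 0,"y": 0,"z": 0,"wx": 0,"wy": 0,"wz": 0,"fingers": -0.2},{"x": 0,"y": 0,"z": 0,"wx": 0,"wy": 0,"wz": 0,"fingers": -0.4},{"x": 0,"y": 0,"z": 0,"wx": 0,"wy": 0,"wz": 0,"fingers": -1},{"x": 0,"y": 0,"z": 0,"wx": 0,"wy": 0,"wz": 0,"fingers": -1},{"x": 0,"y": 0,"z": 0,"wx": 0,"wy": 0,"wz": 0,"fingers": -1},{"x": 0,"y": 0,"z": 0,"wx": 0,"wy": 0,"wz": 0,"fingers": -1}])

```text
time_s: 23.15
position: [0.3704, 0.2872, 0.0366]
tcp_rot: [-1.209, 1.21, -1.21]
contact_force: [0.2, -0.1, 1.3]
opening: 0.0356
```

```bash
python3 - <<'E'
from h import *
go(.560,.128,.155)
E
```

```text
t 23.15 pos [0.3704 0.2872 0.0366] jaw -90.1 tilt -1.0 shift [ 0.159  -0.1184  0.1898] q [ 0.5385  0.0059  1.8001 -0.0002  1.3355  2.1103] F [ 0.186  -0.0783  1.3172] op 0.0356
```

>>> apply_moves(targets=[{"x": 0,"y": -0.01,"z": 0,"wx": 0,"wy": 0,"wz": 0,"fingers": -1},{"x": 0,"y": -0.03,"z": 0,"wx": 0,"wy": 0,"wz": 0,"fingers": -1},{"x": 0,"y": -0.055,"z": 0,"wx": 0,"wy": 0,"wz": 0,"fingers": -1},{"x": 0,"y": -0.08,"z": 0,"wx": 0,"wy": 0,"wz": 0,"fingers": -1},{"x": 0.006,"y": -0.1,"z": 0.008,"wx": 0,"wy": 0,"wz": 0,"fingers": -1},{"x": 0.02,"y": -0.115,"z": 0.024,"wx": 0,"wy": 0,"wz": 0,"fingers": -1},{"x": 0.038,"y": -0.118,"z": 0.046,"wx": 0,"wy": 0,"wz": 0,"fingers": -1},{"x": 0.056,"y": -0.118,"z": 0.068,"wx": 0,"wy": 0,"wz": 0,"fingers": -1},{"x": 0.075,"y": -0.118,"z": 0.09,"wx": 0,"wy": 0,"wz": 0,"fingers": -1},{"x": 0.093,"y": -0.118,"z": 0.112,"wx": 0,"wy": 0,"wz": 0,"fingers": -1}])

```text
time_s: 23.98
position: [0.4831, 0.1931, 0.1552]
tcp_rot: [-1.208, 1.209, -1.21]
contact_force: [0.9, 0.1, -1.2]
opening: 0.0351
```

>>> apply_moves(targets=[{"x": 0.018,"y": 0,"z": 0.022,"wx": 0,"wy": 0,"wz": 0,"fingers": -1},{"x": 0.036,"y": 0,"z": 0.043,"wx": 0,"wy": 0,"wz": 0,"fingers": -1},{"x": 0.052,"y": 0,"z": 0.062,"wx": 0,"wy": 0,"wz": 0,"fingers": -1},{"x": 0.062,"y": 0,"z": 0.073,"wx": 0,"wy": 0,"wz": 0,"fingers": -1},{"x": 0.066,"y": 0,"z": 0.078,"wx": 0,"wy": 0,"wz": 0,"fingers": -1},{"x": 0.066,"y": 0,"z": 0.078,"wx": 0,"wy": 0,"wz": 0,"fingers": -1},{"x": 0.066,"y": 0,"z": 0.078,"wx": 0,"wy": 0,"wz": 0,"fingers": -1},{"x": 0.066,"y": 0,"z": 0.078,"wx": 0,"wy": 0,"wz": 0,"fingers": -1}])

```text
time_s: 24.65
position: [0.5593, 0.129, 0.1546]
tcp_rot: [-1.209, 1.21, -1.208]
contact_force: [-0.1, -0.7, -0.9]
opening: 0.0353
```

```bash
python3 - <<'E'
from h import *
go(.560,.128,.0416)
E
```

```text
t 24.65 pos [0.5593 0.129  0.1546] jaw -90.0 tilt -1.0 shift [0.001  0.113  0.0007] q [0.1276 0.1558 1.3955 0.0005 1.5908 1.6981] F [-0.109  -0.7005 -0.8977] op 0.0353
```

>>> apply_moves(targets=[{"x": 0,"y": 0.012,"z": 0,"wx": 0,"wy": 0,"wz": 0,"fingers": -1},{"x": 0,"y": 0.035,"z": 0,"wx": 0,"wy": 0,"wz": 0,"fingers": -1},{"x": 0,"y": 0.06,"z": 0,"wx": 0,"wy": 0,"wz": 0,"fingers": -1},{"x": 0,"y": 0.08,"z": 0,"wx": 0,"wy": 0,"wz": 0,"fingers": -1},{"x": 0,"y": 0.093,"z": 0,"wx": 0,"wy": 0,"wz": 0,"fingers": -1},{"x": 0,"y": 0.101,"z": 0,"wx": 0,"wy": 0,"wz": 0,"fingers": -1},{"x": 0,"y": 0.103,"z": 0,"wx": 0,"wy": 0,"wz": 0,"fingers": -1},{"x": 0,"y": 0.103,"z": 0,"wx": 0,"wy": 0,"wz": 0,"fingers": -1},{"x": 0,"y": 0.103,"z": 0,"wx": 0,"wy": 0,"wz": 0,"fingers": -1}])

```text
time_s: 25.4
position: [0.5607, 0.1283, 0.0525]
tcp_rot: [-1.207, 1.208, -1.21]
contact_force: [-0.5, 0.0, 0.5]
opening: 0.0354
```

```bash
python3 - <<'E'
from h import *
go(.560,.128,.0416)
c=ctrl.camera("scene")
cv2.imwrite("pics/t13.png",cv2.resize(c["frame"][160:300,230:380],None,fx=4,fy=4))
E
```

```text
t 25.4 pos [0.5607 0.1283 0.0525] jaw -90.0 tilt -1.0 shift [ 0.0003  0.0109 -0.0008] q [ 0.1264  0.2195  1.5295 -0.      1.3907  1.6978] F [-0.4969  0.048   0.469 ] op 0.0354
```

View pics/t13.png

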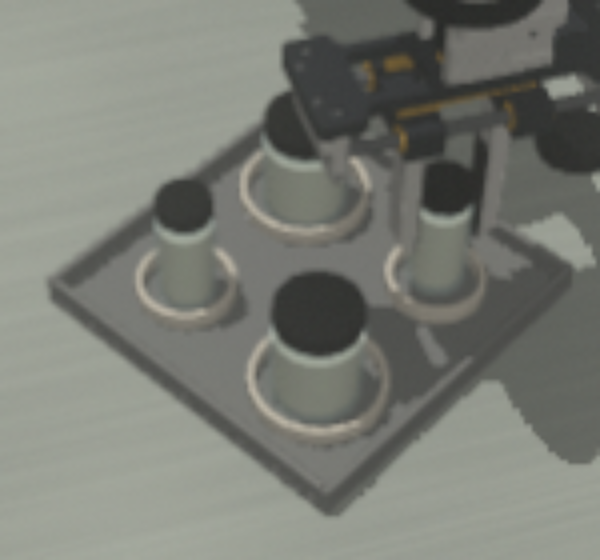

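The last slim jar is centred in its ring at crop (437,270). I'll lower it.

>>> apply_moves(targets=[{"x": 0,"y": 0.003,"z": 0,"wx": 0,"wy": 0,"wz": 0,"fingers": -1},{"x": 0,"y": 0.006,"z": 0,"wx": 0,"wy": 0,"wz": 0,"fingers": -1},{"x": 0,"y": 0.008,"z": 0,"wx": 0,"wy": 0,"wz": 0,"fingers": -1},{"x": 0,"y": 0.009,"z": 0,"wx": 0,"wy": 0,"wz": 0,"fingers": -1},{"x": 0,"y": 0.01,"z": 0,"wx": 0,"wy": 0,"wz": 0,"fingers": -1},{"x": 0,"y": 0.01,"z": 0,"wx": 0,"wy": 0,"wz": 0,"fingers": -1},{"x": 0,"y": 0.01,"z": 0,"wx": 0,"wy": 0,"wz": 0,"fingers": -1}])

```text
time_s: 26.03
position: [0.5603, 0.1279, 0.0416]
tcp_rot: [-1.209, 1.21, -1.21]
contact_force: [-0.2, 0.2, 0.2]
opening: 0.0353
```

>>> apply_moves(targets=[{"x": 0,"y": 0.0005,"z": 0,"wx": 0,"wy": 0,"wz": 0,"fingers": -1},{"x": 0,"y": 0.001,"z": 0,"wx": 0,"wy": 0,"wz": 0,"fingers": -1},{"x": 0,"y": 0.001,"z": 0,"wx": 0,"wy": 0,"wz": 0,"fingers": -1}])

```text
time_s: 26.28
position: [0.5604, 0.1279, 0.0416]
tcp_rot: [-1.208, 1.209, -1.21]
contact_force: [-2.1, -0.9, 5.5]
opening: 0.0357
```

>>> apply_moves(targets=[{"x": 0,"y": 0,"z": 0,"wx": 0,"wy": 0,"wz": 0,"fingers": -0.2},{"x": 0,"y": 0,"z": 0,"wx": 0,"wy": 0,"wz": 0,"fingers": 0},{"x": 0,"y": 0,"z": 0,"wx": 0,"wy": 0,"wz": 0,"fingers": 0.2},{"x": 0,"y": 0,"z": 0,"wx": 0,"wy": 0,"wz": 0,"fingers": 0.3},{"x": 0,"y": 0,"z": 0,"wx": 0,"wy": 0,"wz": 0,"fingers": 0.3},{"x": 0,"y": -0.01,"z": 0,"wx": 0,"wy": 0,"wz": 0,"fingers": 0.3},{"x": 0,"y": -0.03,"z": 0,"wx": 0,"wy": 0,"wz": 0,"fingers": 0.3},{"x": 0,"y": -0.06,"z": 0,"wx": 0,"wy": 0,"wz": 0,"fingers": 0.3},{"x": 0,"y": -0.09,"z": 0,"wx": 0,"wy": 0,"wz": 0,"fingers": 0.3},{"x": 0,"y": -0.13,"z": 0,"wx": 0,"wy": 0,"wz": 0,"fingers": 0.3}])

```text
time_s: 27.12
position: [0.5588, 0.1278, 0.17]
tcp_rot: [-1.212, 1.213, -1.208]
contact_force: [0.6, -0.1, -1.5]
opening: 0.0611
```

>>> apply_moves(targets=[{"x": -0.03,"y": -0.01,"z": -0.03,"wx": 0,"wy": 0,"wz": 0,"fingers": 0.3},{"x": -0.06,"y": -0.02,"z": -0.06,"wx": 0,"wy": 0,"wz": 0,"fingers": 0.3},{"x": -0.09,"y": -0.02,"z": -0.09,"wx": 0,"wy": 0,"wz": 0,"fingers": 0.3},{"x": -0.12,"y": -0.02,"z": -0.12,"wx": 0,"wy": 0,"wz": 0,"fingers": 0.3},{"x": -0.14,"y": -0.02,"z": -0.15,"wx": 0,"wy": 0,"wz": 0,"fingers": 0.3},{"x": -0.16,"y": -0.02,"z": -0.18,"wx": 0,"wy": 0,"wz": 0,"fingers": 0.3},{"x": -0.17,"y": -0.02,"z": -0.2,"wx": 0,"wy": 0,"wz": 0,"fingers": 0.3},{"x": -0.17,"y": -0.02,"z": -0.2,"wx": 0,"wy": 0,"wz": 0,"fingers": 0.3},{"x": -0.17,"y": -0.02,"z": -0.2,"wx": 0,"wy": 0,"wz": 0,"fingers": 0.3},{"x": -0.17,"y": -0.02,"z": -0.2,"wx": 0,"wy": 0,"wz": 0,"fingers": 0.3}])

```text
time_s: 27.95
position: [0.3611, 0.2979, 0.191]
tcp_rot: [-1.208, 1.209, -1.211]
contact_force: [-0.4, -0.4, 0.2]
opening: 0.061
```

```bash
python3 - <<'E'
from h import *
go(.560,.128,.0416)
t=ctrl.camera("top");c=ctrl.camera("scene")
cv2.imwrite("pics/s14.png",c["frame"]);cv2.imwrite("pics/t14.png",t["frame"])
for n,p,q,H,R in [("WA",(268,171),(309,236),.0705,(.612,.0385)),("WB",(254,226),(306,188),.0705,(.4705,.076)),("SL",(234,191),(340,207),.0785,(.56,.128)),("SR",(289,205),(276,211),.0785,(.522,-.0135))]:
    a,_=dark(t,p,25,55);b,_=dark(c,q,20,62)
    print(n,a,b,a is not None and onz(t,a,H)[:2],b is not None and onz(c,b,H)[:2],a is not None and b is not None and tri(t,a,c,b),R)
E
```

```text
t 27.95 pos [0.3611 0.2979 0.191 ] jaw -90.1 tilt -1.0 shift [0.1697 0.1497 0.1989] q [ 0.5692 -0.0942  1.5801 -0.0008  1.6544  2.1411] F [-0.3664 -0.4339  0.2004] op 0.061
WA [267.1672 165.9871] [309.3077 237.8654] [0.6101 0.0375] [0.6122 0.0387] (array([0.6107, 0.0384, 0.0688]), np.float64(0.0016530321369571115)) (0.612, 0.0385)
WB [251.4985 222.1846] [306.3209 190.5821] [0.4698 0.0764] [0.4725 0.0769] (array([0.4702, 0.0771, 0.0682]), np.float64(0.0011476298875042667)) (0.4705, 0.076)
SL [230.3684 186.0827] [340.0876 209.7372] [0.5587 0.1278] [0.5603 0.128 ] (array([0.5591, 0.1283, 0.0771]), np.float64(0.0005741508358411993)) (0.56, 0.128)
SR [287.9773 200.6515] [275.6496 210.9708] [ 0.5204 -0.0132] [ 0.523  -0.0117] (array([ 0.521 , -0.0122,  0.0765]), np.float64(0.0019892700141874607)) (0.522, -0.0135)
```

View pics/s14.png

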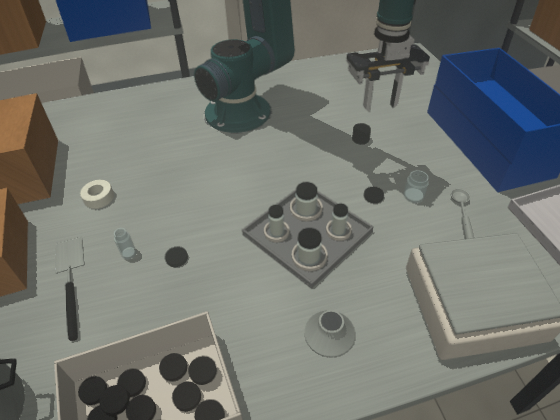

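View pics/t14.png

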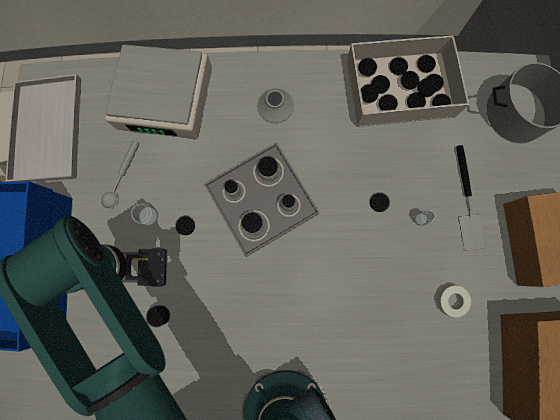

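Both views show all four jars upright in their rings; in the top view they're at (267,166), (251,222), (230,186) and (288,201). The open jars are still at (145,214) and (423,217), and the gripper is clear of everything. I'll hand in.

```bash
python3 -c "
from station import ctrl
print(ctrl.hand_in())"
```

```text
the job is handed in; nothing more can be done
None
```

All four closed jars are in the tray, wide in the wide rings and slim in the slim rings. I handed the job in at about 28 s of the 99 s allowed.

- **Placing:** Each jar was lowered until the force reading showed it resting on the tray floor, then released.
- **Last checks:** Both cameras show the four jars upright and inside their rings. The cap positions, measured again in the two views, are within about 2 mm of the measured ring centres, and their heights fit jars standing on the tray floor. The two views differ from each other by 1–3 mm in position, about what the camera calibration allows.
- **Open jars and clutter:** The two open jars and the loose items look unmoved. I judged this from the pictures only and did not measure them again. The gripper was clear of everything when I handed in.
- **Problems:** My first move call was refused for leaving out fields, and the arm did not move. The right slim jar could only be located from the top view, because a loose cap merged with it in the other view. The grasp still worked.

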